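Lock a mould in its casting jig with a retaining bar and a spring clip

ROBOT

A 7-joint arm with a two-finger parallel gripper is mounted at the origin on a cart in front of the work surface, level with it; the furniture and walls round the work are solid. World frame = base frame: x ahead of the robot, y to its left, z up, the work surface at z = 0. Lengths are in m, angles in rad, forces in N, time in s.
With the tool pointing down it reaches from about 0.425 to 0.875 m from the base axis. Payload 4.7 kg.
Tool frame: the origin (TCP) lies midway between the tips of the shut fingers; the grasp point (between the pads) lies 19 mm behind it; z points along the fingers, y is the direction in which the jaws open and shut (so a half turn about z gives the same grasp; the last joint's range is limited). The gripper opens to 87 mm and grips with 3 to 60 N. Pads are 19 mm wide; open, the fingers measure 117 mm over their backs; the gripper's body (75 mm by 190 mm) begins 51 mm behind the grasp point.
Start: joints at [-1.311, 0.321, -0.07, 1.45, 0.023, 1.371, -0.057], TCP at [0.158, 0.63, 0.223] pointing down, gripper open.
Joint ranges: [-2.86, 2.86], [-0.3, 2.09], [-1.38, 1.24], [0.06, 2.45], [-1.56, 4.7], [0.09, 2.05], [-2.69, 2.69]. Speed limits (rad/s): [2.57, 2.57, 3.14, 3.14, 3.14, 3.14, 3.14].

INTERFACE

Orientations are given as a rotation vector (axis times angle).
In Python, from bench import * gives the robot as it stands.
- The arm moves only by the tool move_arm, never from a script. Its arguments are lists of equal length, an entry for each row: "jaw": the closure in counts, from 0 (fully open) to 255 (shut); "slide": the shift along the tool's x, y, z in cm, a list of three; "dr": the turn, a rotation vector about the tool's x, y, z in degrees, a list of three. A call has 1 to 5 rows; each row shifts and turns the commanded pose from where the row before left it, along the tool's axes as they then stand; what a row does not reach is not made up. A row lasts 1/10 s, in which the tool goes at most 50 mm and 8.59 degrees, less where a joint would pass 70% of its speed; a pose out of reach is approached as far as the arm can. A call with a gripper value outside its range is refused whole. The fingers move at their own pace and stop on an object; "force" is the grip in N (left out, the last holds). Time passes only in rows, so rows that do not move let the fingers close. It gives the time, the measured TCP pose, the force and the opening at its end, in the units of the state.
- get_state(): the state, without advancing time (a new reading comes with each control period).
- get_image(name): name is "scene" or "side" or "wrist"; returns (picture, depth): 420x560x3 uint8, red, green, blue; 420x560 float32, m along the optical axis (not along the pixel's ray), 0 where there is no reading.
- camera_params(name): a dict with "K" (3x3 intrinsics, pixels), "extrinsics" (4x4, takes a point from camera to world coordinates); the wrist camera has in their place "tool_from_camera" (4x4, takes a point from camera to tool coordinates, whose origin is the TCP and whose axes are the flange's). Camera axes: x right, y up, looking along -z (the intrinsics and any distortion apply to the point x, -y, -z); pixel columns grow to the right and rows downward; lengths in m; the calibration is good to about 2 mm. A picture is of the moment at which its call begins: read the wrist's pose just before it. camera_params takes no time and is no camera call.
- close_job(): hands the job in, once; it reports no verdict.
Trained networks look in the newest picture that a camera, given by its name, has taken for a name from the list of things; names that differ only in an ending like _2 or _b are one class to them, and where a whole thing is asked for, a point or a joint stands for the part that bears it (a point fixed in the world has none). Each returns a list of dicts, best first, with "score" (0 to 1); they miss things now and then, are a little off and sometimes report something else, mostly with a low value. They report only what shows in the picture. A call takes as long as a camera call.
- regions_of(camera, query): "mask" (420x560 bool, what is visible of it) and "xy" ([column, row] in pixels, amid what is visible of it).
The state is a dict: "time": time; "joint_positions": joint angles; "qd": joint speeds; "joint_torque": joint torques, N m; "position": TCP position; "tool_rot": TCP orientation; "ft_force": force on the tool from outside, world axes, zero at the start; "torque": the same for the moment, N m; "grip_width": opening from 0.0 (shut) to 1.0 (fully open).
Only numpy, scipy, OpenCV 4.12 (cv2) and the standard library are available. Lean on these libraries where they do the work, as an engineer would, in place of code of your own. Each camera call takes 0.05 s, during which the arm holds its last target.

TASK

Lock the closed mould in its casting jig: lay the blue retaining bar down into both saddles across the mould, then take the orange spring clip off the stand by squeezing its handles, push it down over the steel tab and the bar end beside it until it bottoms on the tab, and let it close so that it pinches bar and tab together. Feel for the tab gently, because its height is different every time, and leave the loose spare mould half near the work where it lies.

Things in the scene. Friction and masses are not known exactly. Their poses are not given: they have to be found in the camera images.
- jig: Casting jig fixed to the bench: aluminium base 10 mm thick, closed blue-grey mould (60 mm along jig y, 85 along x, top at z 54 mm) between two grey saddles at jig y = -38 and +38 mm. Each saddle: 12 mm long, slot 15 mm wide centred on x = 0, floor at z 68 mm, flared cheeks up to z 86 mm. Origin on the bench under the mould's centre, z up; the bar lies along jig y
- bar_seat (a point): On the jig, at jig (0, -14, 82 mm): where bar_mid is when the bar lies home in both saddles; axes as the jig's. The bar may lie either way round
- clip_place (a point): On the jig, at jig (2, -62, 96 mm), level with the seated bar's top, mid-way across bar end and steel tab. The tab: upright, 4 mm thick (jig x 7.5 to 11.5), 28 mm wide in y, 1.5 mm from the bar. Its top is 4 to 14 mm above this point, set anew each time and reported nowhere; it does not yield. The open clip comes straight down here, its x along jig x (either way round)
- bar_mid (a point): Blue retaining bar on edge: 12 mm wide (x), 124 long (y), 28 high (z), about 0.16 kg. The point is its middle, 14 mm below its top. Under the middle a black rubber foot, 12 x 24 mm, reaches 27 mm below the point. The bar waits on the stand with this point 40 mm above the bench
- stand: Wooden stand fixed to the bench: base 50 x 170 x 8 mm; two slotted blocks, 36 mm high, at stand y = -46 and +46 mm hold the bar along stand y; at y = +84 mm an upright steel strip, 6 mm thick (x), top 58 mm above the bench, on which the clip is parked. Origin on the bench under the bar's middle
- clip_grip (a point): Orange spring clip, jaws down, handles up, 22 mm wide (y). The point is mid-way between the handles, 111 mm above the bench when parked. x: squeezing direction; z up. Handle plates reach 15 mm below and above the point; outer faces at its level are 54 mm apart parked, 44 closed on tab and bar, 32 (flat and parallel) when squeezed to the clip's own limit, which takes 13 N on each handle
- clip: The same clip (0.09 kg); origin on its pivot axis, 40 mm below clip_grip, same axes. Fully squeezed, the jaws gape 29 mm; the rubber lips, 10 mm high, end 83 mm below clip_grip. Between the jaws a flat black bottom stop, 26 x 18 mm, 53 mm below clip_grip, rests on the strip or tab when the clip is home. Let go, the jaws snap shut (about 10 N) and centre the clip on what they bite
- bar: The same bar; origin in the middle of the underside of the rubber foot, 27 mm below bar_mid, same axes
- lever_a (a joint): Opening of the clip's jaws (rad): 0 shut on nothing, about 0.05 parked on the strip, about 0.165 closed on tab and bar, 0.34 fully open; both levers move alike. Fingers that rise as they open can drag the clip up by a few mm before its jaws bite: press it down again as it closes
- cast_part: Red cast knob, fixed to the bench, 55 mm wide and 44 mm high, in front of the jig; origin under its centre
- marker: White marker pen with a blue cap, fixed to the bench, 135 mm long (its y), 17 mm thick, a bystander; origin under its middle
- spare_mould: Loose spare blue-grey mould half lying on the bench, 60 x 85 x 24 mm, a bystander; origin under its centre

How it is judged:
On the way, in this order (a step that is already met when the one before it is completed fails the run):
1. the bar lies home in both saddles (x of bar_mid in the frame of jig between -0.004 and 0.004 m and y of bar_mid in the frame of jig between -0.024 and -0.004 m and z of bar_mid in the frame of jig between 0.079 and 0.085 m and angle between the y axis of bar_mid and the y axis of jig, either way round below 0.05 rad), for 0.2 s.
2. the clip is home on the tab and pinches tab and bar (all of step 1 and y of clip_grip in the frame of jig between -0.07 and -0.054 m and angle between clip_grip's own z axis and vertical below 0.2 rad and z of jig_tab_c0 in the frame of clip_grip between -0.0935 and -0.086 m and value of joint lever_a between 0.08 and 0.26 rad and contact force between clip and bar above 2 N and contact force between clip and jig above 2 N), for 0.2 s.
At the end, for the whole second after the job is handed in: Bar in both saddles (within 4 mm across, 10 mm along, 3 mm in height, 0.05 rad); clip upright (0.2 rad), within 8 mm of its place along the bar, its bottom stop within 3.5 mm of the tab's top edge, jaws shut on tab and bar (over 2 N on each); all at rest (all of step 2 and linear speed of each of clip, bar below 0.01 m/s); the robot touches nothing.
It fails at once if the clip is pressed on the jig with more than 60 N (contact force between clip and jig above 60 N).
It fails at once if the spare mould half is moved more than 2 cm (distance of spare_mould from where it was at the start of the episode above 0.02 m).
It also fails if it takes over 56 s, if anything falls off the work surface, if the arm or the gripper's body presses on something with over 40 N, if the wrist force passes 120 N, or if a joint passes its speed limit or range.

## Working session

There is one attempt and no reset: what is moved stays moved. The work goes in short steps, Python scripts to look and compute and a tool call to move; the robot and the scene stay as the last step left them, time stands still between calls to the robot, and variables do not carry over. Pictures are saved under pics/ and viewed, and the job is handed in when it is done.

Besides the shell and the picture viewer there is one more tool, called after "Request:" by a JSON object that holds its "fn" and its "kwargs". move_arm: Moves the arm, as the interface text tells. Its arguments: {"type":"object","properties":{"jaw":{"type":"array","items":{"type":"number"}},"slide":{"type":"array","items":{"type":"array","items":{"type":"number"}}},"dr":{"type":"array","items":{"type":"array","items":{"type":"number"}}},"force":{"type":"number"}},"required":["jaw","slide","dr"]}

```bash
ls; mkdir -p pics
python3 - <<'E'
from bench import *
import cv2,numpy as np
s=get_state();print({k:np.round(v,3).tolist() for k,v in s.items()})
for n in ("scene","side","wrist"):
    p,d=get_image(n);cv2.imwrite(f"pics/{n}0.png",p[:,:,::-1]);np.save(f"pics/{n}0.npy",d)
    c=camera_params(n);print(n,{k:np.round(v,4).tolist() if not isinstance(v,str) else v for k,v in c.items()})
E
```

```text
pics
{'time': 0.0, 'joint_positions': [-1.311, 0.322, -0.07, 1.452, 0.023, 1.371, -0.057], 'qd': [0.0, 0.003, -0.001, -0.001, 0.001, -0.0, 0.001], 'joint_torque': [0.0, -49.128, -0.404, -31.253, -0.064, 0.044, 0.0], 'position': [0.158, 0.63, 0.221], 'tool_rot': [-0.385, -3.118, 0.003], 'ft_force': [0.037, -0.453, -0.381], 'torque': [0.016, -0.009, 0.053], 'grip_width': 0.996}
scene {'K': [[527.9139, 0.0, 274.0209], [0.0, 527.9139, 217.6514], [0.0, 0.0, 1.0]], 'extrinsics': [[-0.4554, 0.3782, -0.806, -0.3119], [-0.8902, -0.1827, 0.4173, 0.7331], [0.0106, 0.9075, 0.4198, 0.4821], [0.0, 0.0, 0.0, 1.0]]}
side {'K': [[394.4062, 0.0, 279.8116], [0.0, 394.4062, 205.7745], [0.0, 0.0, 1.0]], 'extrinsics': [[0.9677, 0.161, -0.194, 0.2383], [-0.2516, 0.5698, -0.7823, -0.3337], [-0.0154, 0.8059, 0.5919, 0.6092], [0.0, 0.0, 0.0, 1.0]]}
wrist {'K': [[325.6772, 0.0, 275.4621], [0.0, 325.6772, 213.6605], [0.0, 0.0, 1.0]], 'tool_from_camera': [[-0.0015, 0.9697, 0.2442, 0.0662], [1.0, 0.0016, -0.0002, -0.0001], [-0.0006, 0.2442, -0.9697, -0.1613], [0.0, 0.0, 0.0, 1.0]]}
```

View pics/scene0.png

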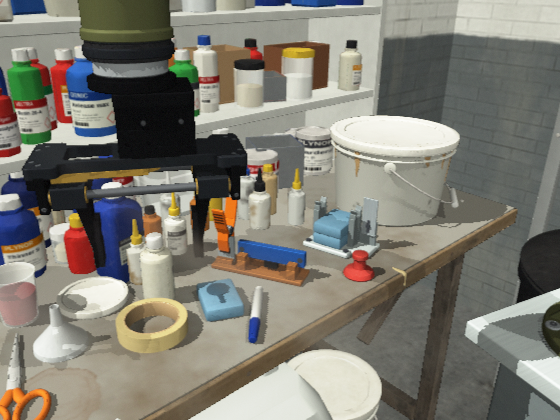

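View pics/side0.png

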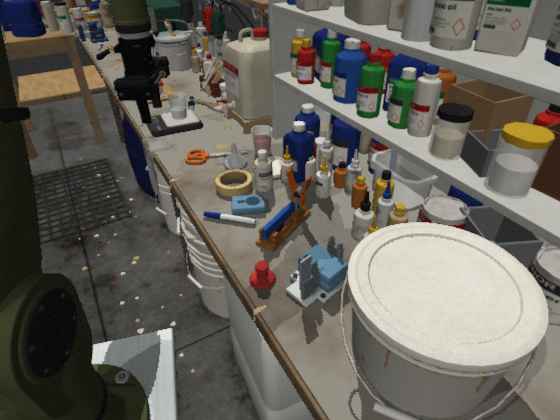

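View pics/wrist0.png

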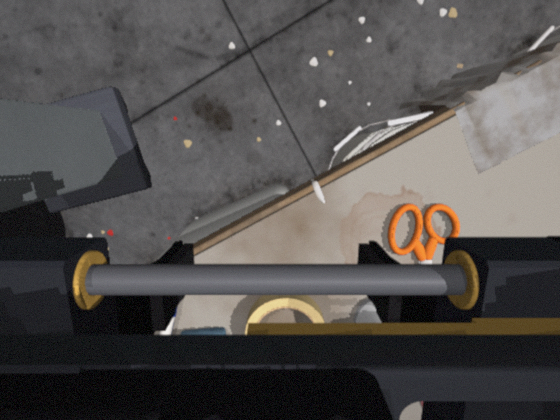

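```bash
cat > h.py <<'E'
from bench import *
import cv2,numpy as np
from scipy.spatial.transform import Rotation as R
def cloud(n,d,pose=None):
    c=camera_params(n);K=c["K"];v,u=np.mgrid[:420,:560]
    P=np.stack([(u-K[0,2])/K[0,0]*d,-(v-K[1,2])/K[1,1]*d,-d],-1)
    T=c["extrinsics"] if n!="wrist" else pose@c["tool_from_camera"]
    return P@T[:3,:3].T+T[:3,3]
def toolT(s=None):
    s=s or get_state();T=np.eye(4);T[:3,:3]=R.from_rotvec(s["tool_rot"]).as_matrix();T[:3,3]=s["position"];return T
E
python3 - <<'E'
from h import *
print(toolT().round(3))
for n in ("scene","side"):
    d=np.load(f"pics/{n}0.npy");W=cloud(n,d);np.save(f"pics/{n}0W.npy",W)
    for q in ("jig","bar","clip","stand","cast_part","marker","spare_mould"):
        r=regions_of(n,q)
        for x in r[:2]:
            m=x["mask"]&(d>0);P=W[m]
            print(n,q,round(x["score"],2),np.round(x["xy"]),m.sum(),np.median(P,0).round(3),np.percentile(P,3,0).round(3),np.percentile(P,97,0).round(3))
        if r: np.save(f"pics/{n}0_{q}.npy",r[0]["mask"])
E
```

```text
[[-0.97   0.243 -0.     0.158]
 [ 0.243  0.97  -0.001  0.63 ]
 [-0.    -0.002 -1.     0.222]
 [ 0.     0.     0.     1.   ]]
scene jig 0.78 [342. 224.] 3084 [0.419 0.198 0.045] [0.393 0.152 0.006] [0.487 0.248 0.096]
scene jig 0.2 [226. 222.] 870 [0.465 0.428 0.086] [0.448 0.4   0.034] [0.495 0.448 0.119]
scene bar 0.65 [272. 257.] 1134 [0.402 0.367 0.044] [0.36  0.328 0.02 ] [0.447 0.407 0.056]
scene bar 0.49 [224. 223.] 869 [0.465 0.429 0.086] [0.448 0.4   0.034] [0.494 0.448 0.119]
scene clip 0.82 [227. 224.] 834 [0.465 0.428 0.087] [0.447 0.4   0.036] [0.494 0.448 0.119]
scene stand 0.6 [254. 266.] 1794 [0.42  0.388 0.009] [0.355 0.323 0.002] [0.472 0.442 0.044]
scene cast_part 0.91 [358. 268.] 648 [0.326 0.236 0.014] [0.31  0.213 0.003] [0.35  0.253 0.045]
scene cast_part 0.57 [230. 210.] 291 [0.484 0.408 0.098] [0.472 0.399 0.078] [0.496 0.416 0.118]
scene marker 0.93 [256. 316.] 556 [0.287 0.452 0.015] [0.241 0.416 0.001] [0.349 0.48  0.017]
side jig 0.89 [319. 275.] 2750 [0.442 0.168 0.051] [0.389 0.143 0.003] [0.495 0.233 0.094]
side bar 0.87 [278. 218.] 463 [0.405 0.36  0.048] [0.362 0.324 0.02 ] [0.449 0.401 0.056]
side clip 0.95 [294. 182.] 383 [0.47  0.424 0.08 ] [0.449 0.399 0.036] [0.498 0.547 0.12 ]
side clip 0.19 [262. 275.] 519 [0.335 0.221 0.013] [0.314 0.205 0.005] [0.359 0.243 0.045]
side stand 0.87 [286. 227.] 804 [0.423 0.36  0.01 ] [0.356 0.315 0.003] [0.49  0.422 0.043]
side stand 0.2 [318. 274.] 2705 [0.442 0.168 0.052] [0.389 0.143 0.006] [0.494 0.231 0.094]
side cast_part 0.75 [260. 274.] 550 [0.336 0.221 0.013] [0.313 0.205 0.001] [0.362 0.246 0.045]
side marker 0.73 [230. 217.] 296 [0.299 0.444 0.013] [0.247 0.413 0.004] [0.353 0.475 0.018]
side spare_mould 0.52 [297. 186.] 391 [0.469 0.423 0.08 ] [0.449 0.4   0.035] [0.495 0.45  0.12 ]
```

Run:
```python
import cv2
a=cv2.imread("pics/scene0.png")[170:350,180:400];b=cv2.imread("pics/side0.png")[160:310,190:360]
cv2.imwrite("pics/ca.png",cv2.resize(a,None,fx=3.3,fy=3.3,interpolation=2));cv2.imwrite("pics/cb.png",cv2.resize(b,None,fx=4,fy=4,interpolation=2))
```

```text
(no output)
```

View pics/ca.png

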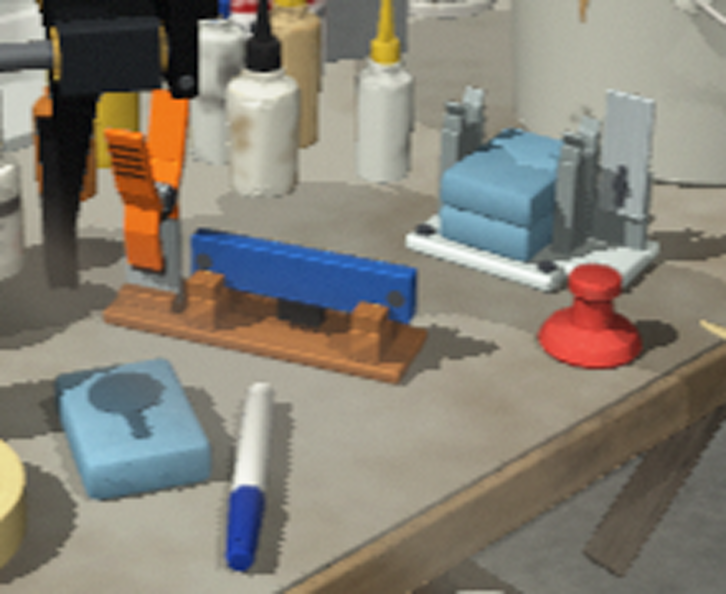

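View pics/cb.png

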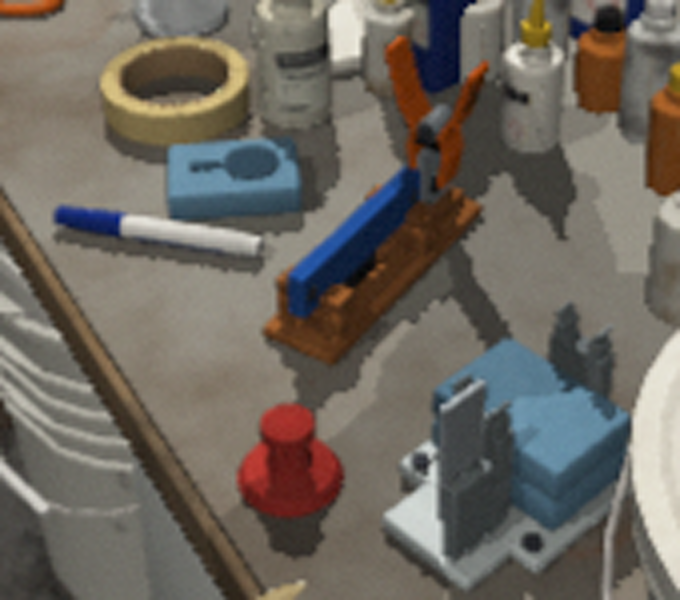

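Run:
```python
from h import *
for n in ("scene","side"):
    W=np.load(f"pics/{n}0W.npy");d=np.load(f"pics/{n}0.npy")
    m=np.load(f"pics/{n}0_bar.npy")&(d>0);P=W[m]
    if n=="scene": pass
    T=P[(P[:,2]>0.0515)&(P[:,2]<.058)]
    p=T[:,:2];c=(p.min(0)+p.max(0))/2
    rect=cv2.minAreaRect(P[P[:,2]>.03][:,:2].astype(np.float32));print(n,len(p),"bar",rect, np.median(T[:,2]))
    rect=cv2.minAreaRect(p.astype(np.float32));print(rect)
    m=np.load(f"pics/{n}0_jig.npy")&(d>0);P=W[m]
    # mould top & tab
    for lo,hi in((.05,.058),(.08,.09),(.092,.12)):
        q=P[(P[:,2]>lo)&(P[:,2]<hi)]
        if len(q)>5:print(lo,len(q),cv2.minAreaRect(q[:,:2].astype(np.float32)),q[:,2].max())
    m=np.load(f"pics/{n}0_clip.npy")&(d>0);P=W[m]
    P=P[P[:,1]<.47]
    for lo in(.09,.10,.11):
        q=P[(P[:,2]>lo)&(P[:,2]<lo+.01)];print("clip",lo,len(q),cv2.minAreaRect(q[:,:2].astype(np.float32)))
    # base plane
    m=(W[...,0]>.35)&(W[...,0]<.4)&(W[...,1]>.25)&(W[...,1]<.3)&(d>0);print("bench z",np.median(W[m][:,2]))
```

```text
scene 313 bar ((0.4069353938102722, 0.3651432991027832), (0.12488330900669098, 0.017680661752820015), 40.78551483154297) 0.0543593158087024
((0.4068368673324585, 0.36487123370170593), (0.12439260631799698, 0.017230194061994553), 41.1846923828125)
0.05 692 ((0.4377787113189697, 0.19936484098434448), (0.10554125159978867, 0.09178072214126587), 8.144721031188965) 0.05796004223531537
0.08 126 ((0.43907761573791504, 0.19072915613651276), (0.1170709878206253, 0.029243895784020424), 29.14501190185547) 0.0898899878288103
0.092 120 ((0.40553197264671326, 0.1609724462032318), (0.030153688043355942, 0.007624389138072729), 27.707048416137695) 0.10812237672085251
clip 0.09 124 ((0.4704074561595917, 0.42454278469085693), (0.022453155368566513, 0.05078139156103134), 42.19148254394531)
clip 0.1 126 ((0.4702839255332947, 0.42350074648857117), (0.022448591887950897, 0.05563069507479668), 42.05937576293945)
clip 0.11 118 ((0.4708721935749054, 0.424324095249176), (0.02297217771410942, 0.061525553464889526), 41.5445556640625)
bench z -0.00012635819804107662
side 192 bar ((0.4081045687198639, 0.3653595447
[... 300 characters left out ...]
7548904418945) 0.057929413457395995
0.08 92 ((0.44186604022979736, 0.19256284832954407), (0.11975672096014023, 0.029039280489087105), 28.614810943603516) 0.08976035336965082
0.092 88 ((0.4062028229236603, 0.16137024760246277), (0.027884529903531075, 0.006170885171741247), 26.116455078125) 0.1077605297312283
clip 0.09 41 ((0.47277650237083435, 0.423299103975296), (0.023250961676239967, 0.04812824726104736), 38.367454528808594)
clip 0.1 47 ((0.4720692038536072, 0.4231279492378235), (0.021338630467653275, 0.054659467190504074), 38.57979202270508)
clip 0.11 49 ((0.4718933701515198, 0.4253634214401245), (0.02179952710866928, 0.06360781937837601), 42.695396423339844)
bench z -0.0015574617087230624
```

Run:
```python
from h import *
A=[]
for n in ("scene","side"):
    W=np.load(f"pics/{n}0W.npy");d=np.load(f"pics/{n}0.npy")
    A.append(W[(d>0)])
P=np.concatenate(A)
# max height grid 4cm
print("y\\x   "+" ".join(f"{x:4.2f}" for x in np.arange(.12,.72,.04)))
for y in np.arange(.72,-.13,-.04):
    print(f"{y:5.2f} "+" ".join((lambda q:f"{q[:,2].max():4.2f}" if len(q) else " .  ")(P[(abs(P[:,0]-x)<.02)&(abs(P[:,1]-y)<.02)&(P[:,2]<.6)]) for x in np.arange(.12,.72,.04)))
```

```text
y\x   0.12 0.16 0.20 0.24 0.28 0.32 0.36 0.40 0.44 0.48 0.52 0.56 0.60 0.64 0.68
 0.72 0.34 0.34 0.34 0.00 0.00 0.03 0.07 0.03 0.08 0.08 0.00 0.44 0.44 0.44 0.43
 0.68 0.46 0.46 0.34 0.00 0.00 0.02 0.03 0.02 0.01 0.01 0.01 0.44 0.44 0.43 0.44
 0.64 0.48 0.45 0.47 0.00 0.03 0.03 0.03 0.02 0.01 0.13 0.14 0.42 0.42 0.45 0.44
 0.60 0.48 0.48 0.48 0.00 0.03 0.03 0.03 0.09 0.09 0.14 0.17 0.42 0.42 0.46 0.37
 0.56 0.34 0.39 0.39 0.00 0.03 0.03 0.03 0.12 0.12 0.13 0.14 0.13 0.42 0.46 0.37
 0.52 0.34 0.34 0.00 0.00 0.00 0.02 0.03 0.08 0.04 0.00 0.00 0.08 0.42 0.47 0.47
 0.48 -0.79 -0.79 0.00 0.02 0.02 0.03 0.03 0.03 0.00 0.00 0.07 0.12 0.42 0.42 0.47
 0.44 -0.79 -0.79 -0.00 0.01 0.02 0.02 0.03 0.02 0.12 0.12 0.00 0.00 0.41 0.42 0.47
 0.40 -0.79 -0.79 -0.79 0.00 0.00 0.02 0.02 0.06 0.08 0.12 0.01 0.00 0.07 0.44 0.48
 0.36  .   -0.79 -0.79 0.00 0.00 0.00 0.06 0.06 0.06 0.00 0.00 0.00 0.00 0.46 0.49
 0.32  .    .    .   0.00 0.00 0.00 0.06 0.06 0.00 0.00 0.00 0.10 0.13 0.42 0.49
 0.28  .    .    .    .   0.00 0.00 0.00 0.00 0.00 0.01 0.00 0.10 0.13 0.41 0.50
 0.24  .    .    .    .   0.00 0.05 0.05 0.06 0.06 0.09 0.00 0.12 0.09 0.11 0.42
 0.20  .    .    .    .   0.00 0.04 0.04 0.09 0.08 0.09 0.08 0.10 0.00 0.00 0.42
 0.16 0.00 0.00  .    .   0.00 0.00 0.01 0.11 0.10 0.06 0.05 0.00 0.00 0.00 0.42
 0.12 0.00 0.00  .    .    .   0.00 0.00 0.01 0.01 0.18 0.18 0.18 0.18 0.18 0.00
 0.08 0.00 0.00  .    .    .   0.00 0.00 0.00 0.18 0.18 0.18 0.18 0.18 0.18 0.18
 0.04 0.02 0.00  .    .    .   0.00 0.00 0.09 0.18 0.18 0.18 0.18 0.18 0.18 0.18
-0.00 0.02 0.00  .    .    .   0.00 0.01 0.09 0.18 0.18 0.18 0.18 0.18 0.18 0.18
-0.04 0.00 0.00  .    .    .    .   0.00 0.07 0.18 0.18 0.18 0.18 0.18 0.18 0.18
-0.08  .    .    .    .    .    .   0.00 0.00 0.18 0.18 0.18 0.18 0.18 0.18 0.18
-0.12  .    .    .    .    .    .   0.00 0.00 0.05 0.18 0.18 0.18 0.18 0.18 0.00
```

Run:
```python
from h import *
from scipy.optimize import least_squares
A=[]
for n in ("scene","side"):
    W=np.load(f"pics/{n}0W.npy");d=np.load(f"pics/{n}0.npy")
    A.append(W[(d>0)])
P=np.concatenate(A)
P=P[(P[:,0]>.38)&(P[:,0]<.8)&(P[:,1]<.15)&(P[:,1]>-.2)]
for lo,hi in((.03,.06),(.06,.09),(.09,.11),(.11,.13),(.13,.15),(.15,.165),(.165,.175),(.175,.2)):
    q=P[(P[:,2]>lo)&(P[:,2]<hi)]
    if hi<.11: q=q[q[:,1]<.13]
    f=least_squares(lambda v:np.hypot(q[:,0]-v[0],q[:,1]-v[1])-v[2],[.58,0,.13],loss="soft_l1",f_scale=.003)
    print(lo,len(q),f.x.round(3), "min dist centre",np.percentile(np.hypot(q[:,0]-f.x[0],q[:,1]-f.x[1]),[50,99]).round(3), q[:,2].max().round(3))
o=np.array([.456,.199]);x=np.array([.477,-.879]);y=np.array([.879,.477])
q=P[(P[:,2]>.08)];l=np.c_[(q[:,:2]-o)@x,(q[:,:2]-o)@y]
for a in range(-80,90,15):
  for z0,z1 in((.08,.125),(.125,.16),(.16,.2)):
    s=(abs(l[:,1]-a/1000)<.0075)&(q[:,2]>z0)&(q[:,2]<z1)&(l[:,0]>.03)
    if s.sum():print("jig y",a,z0,"min jig x",l[s,0].min().round(3))
```

```text
0.03 3346 [ 0.619 -0.004  0.172] min dist centre [0.172 0.205] 0.06
0.06 3667 [0.62  0.007 0.171] min dist centre [0.172 0.203] 0.09
0.09 2891 [0.621 0.012 0.175] min dist centre [0.176 0.198] 0.11
0.11 2209 [ 0.56  -0.005  0.124] min dist centre [0.123 0.141] 0.13
0.13 1404 [ 0.558 -0.004  0.125] min dist centre [0.124 0.137] 0.15
0.15 1818 [ 0.562 -0.005  0.132] min dist centre [0.132 0.247] 0.165
0.165 14448 [ 0.555 -0.008  0.078] min dist centre [0.078 0.137] 0.175
0.175 12565 [ 0.559 -0.005  0.12 ] min dist centre [0.12 0.23] 0.2
jig y -80 0.08 min jig x 0.107
jig y -80 0.125 min jig x 0.105
jig y -80 0.16 min jig x 0.108
jig y -65 0.08 min jig x 0.107
jig y -65 0.125 min jig x 0.099
jig y -65 0.16 min jig x 0.099
jig y -50 0.08 min jig x 0.109
jig y -50 0.125 min jig x 0.098
jig y -50 0.16 min jig x 0.097
jig y -35 0.08 min jig x 0.104
jig y -35 0.125 min jig x 0.096
jig y -35 0.16 min jig x 0.093
jig y -20 0.08 min jig x 0.101
jig y -20 0.125 min jig x 0.094
jig y -20 0.16 min jig x 0.091
jig y -5 0.08 min jig x 0.103
jig y -5 0.125 min jig x 0.094
jig y -5 0.16 min jig x 0.091
jig y 10 0.08 min jig x 0.103
jig y 10 0.125 min jig x 0.095
jig y 10 0.16 min jig x 0.092
jig y 25 0.08 min jig x 0.105
jig y 25 0.125 min jig x 0.098
jig y 25 0.16 min jig x 0.094
jig y 40 0.08 min jig x 0.112
jig y 40 0.125 min jig x 0.101
jig y 40 0.16 min jig x 0.098
jig y 55 0.08 min jig x 0.117
jig y 55 0.125 min jig x 0.11
jig y 55 0.16 min jig x 0.104
jig y 70 0.08 min jig x 0.127
jig y 70 0.125 min jig x 0.117
jig y 70 0.16 min jig x 0.112
jig y 85 0.08 min jig x 0.138
jig y 85 0.125 min jig x 0.128
jig y 85 0.16 min jig x 0.12
```

```bash
cat >> h.py <<'E'
def plan(pos,yaw_y,n,tilt=0,nrot=None):
    """rows from measured pose to pos with tool y at yaw (deg), tool z down, tilt deg about tool x (applied last)"""
    T=toolT();y=np.array([np.cos(np.radians(yaw_y)),np.sin(np.radians(yaw_y)),0]);z=np.array([0,0,-1.]);x=np.cross(y,z)
    Rt=np.c_[x,y,z]@R.from_euler("x",tilt,degrees=True).as_matrix()
    dr=R.from_matrix(T[:3,:3].T@Rt).as_rotvec(degrees=True);Rc=T[:3,:3];d=np.array(pos)-T[:3,3]
    print("dist mm",np.linalg.norm(d)*1e3,"rot",dr)
    sl=[]
    for i in range(n):
        sl.append([round(float(v),2) for v in Rc.T@(d/n*100)]);Rc=Rc@R.from_rotvec(dr/n,degrees=True).as_matrix()
    print("slide",sl);print("dr",[round(float(v),2) for v in dr/n])
E
python3 -c "
from h import *
plan([.407,.365,.222],132.5,10)"
```

```text
dist mm 363.8720477735259 rot [ 2.16640618e-03  3.85623125e-03 -5.65783710e+01]
slide [[-3.06, -1.97, 0.01], [-2.85, -2.26, 0.01], [-2.61, -2.53, 0.01], [-2.35, -2.78, 0.01], [-2.07, -3.0, 0.01], [-1.76, -3.18, 0.01], [-1.44, -3.34, 0.01], [-1.1, -3.47, 0.01], [-0.75, -3.56, 0.01], [-0.4, -3.62, 0.01]]
dr [0.0, 0.0, -5.66]
```

Request:
{"fn": "move_arm", "kwargs": {"jaw": [0,0,0,0,0], "slide": [[-3.06,-1.97,0],[-2.85,-2.26,0],[-2.61,-2.53,0],[-2.35,-2.78,0],[-2.07,-3.0,0]], "dr": [[0,0,-5.66],[0,0,-5.66],[0,0,-5.66],[0,0,-5.66],[0,0,-5.66]]}}

```text
time: 1.35
position: [0.2835, 0.4966, 0.2228]
tool_rot: [-0.395, 3.116, 0.001]
ft_force: [0.0, -0.4, 0.1]
grip_width: 1.0
```

Request:
{"fn": "move_arm", "kwargs": {"jaw": [0,0,0,0,0], "slide": [[-1.76,-3.18,0],[-1.44,-3.34,0],[-1.1,-3.47,0],[-0.75,-3.56,0],[-0.4,-3.62,0]], "dr": [[0,0,-5.66],[0,0,-5.66],[0,0,-5.66],[0,0,-5.66],[0,0,-5.66]]}}

```text
time: 1.85
position: [0.4079, 0.3638, 0.2229]
tool_rot: [-1.145, 2.925, 0.001]
ft_force: [0.9, 0.5, -0.2]
grip_width: 1.001
```

Request:
{"fn": "move_arm", "kwargs": {"jaw": [0,0], "slide": [[0,0,0],[0,0,0]], "dr": [[0,0,0],[0,0,0]]}}

```text
time: 2.05
position: [0.4076, 0.3644, 0.2227]
tool_rot: [-1.135, 2.929, 0.001]
ft_force: [0.2, 0.3, 0.3]
grip_width: 1.005
```

Run:
```python
from h import *
s=get_state();T=toolT(s);print(T.round(4),s["time"],s["joint_positions"].round(2) if hasattr(s["joint_positions"],"round") else s["joint_positions"])
for n in ("wrist","scene"):
    p,d=get_image(n);cv2.imwrite(f"pics/{n}1.png",p[:,:,::-1]);np.save(f"pics/{n}1.npy",d);np.save(f"pics/{n}1W.npy",cloud(n,d,T))
```

```text
[[-7.391e-01 -6.736e-01 -0.000e+00  4.076e-01]
 [-6.736e-01  7.391e-01  6.000e-04  3.644e-01]
 [-4.000e-04  5.000e-04 -1.000e+00  2.227e-01]
 [ 0.000e+00  0.000e+00  0.000e+00  1.000e+00]] 2.05 [-0.85  0.1   0.08  1.71 -0.01  1.33  1.54]
```

View pics/wrist1.png

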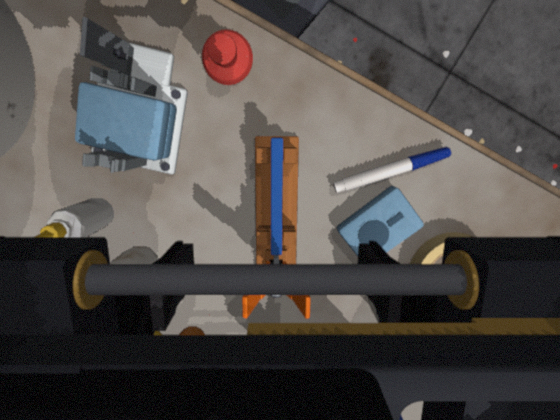

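View pics/scene1.png

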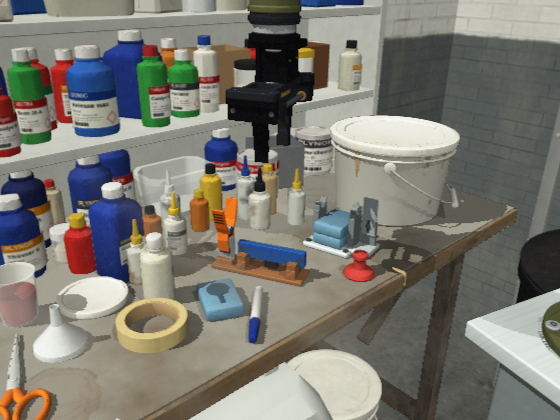

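Run:
```python
from h import *
n="wrist";W=np.load("pics/wrist1W.npy");d=np.load("pics/wrist1.npy");ok=d>0
for q in ("bar","jig","clip","spare_mould"):
    r=regions_of(n,q)
    if not r: print(q,None);continue
    m=r[0]["mask"]&ok;P=W[m];print(q,r[0]["score"],m.sum(),np.median(P,0).round(3),P.max(0).round(3))
    if q=="bar":
        s=P[P[:,2]>.045];print(cv2.minAreaRect(s[:,:2].astype(np.float32)),np.median(s[:,2]))
    if q=="jig":
        np.save("pics/wjm.npy",m)
        for lo,hi in((.045,.063),(.075,.09),(.092,.12)):
            s=P[(P[:,2]>lo)&(P[:,2]<hi)];print(lo,len(s),cv2.minAreaRect(s[:,:2].astype(np.float32)),np.median(s[:,2]),s[:,2].max())
    if q=="spare_mould": print(cv2.minAreaRect(P[P[:,2]>.015][:,:2].astype(np.float32)))
m=(W[...,0]>.36)&(W[...,0]<.4)&(W[...,1]>.25)&(W[...,1]<.3)&ok;print("bench z",np.median(W[m][:,2]))
im=cv2.imread("pics/wrist1.png")
cv2.imwrite("pics/wj.png",cv2.resize(im[0:200,60:270],None,fx=3.6,fy=3.6,interpolation=2)[:600])
```

```text
bar 0.59 1354 [0.405 0.363 0.053] [0.467 0.419 0.055]
((0.40794816613197327, 0.36607977747917175), (0.1229160726070404, 0.011424455791711807), 42.07259750366211) 0.05293993178442308
jig 0.57 12797 [0.435 0.194 0.052] [0.526 0.263 0.107]
0.045 6074 ((0.4407716393470764, 0.1922667920589447), (0.11935758590698242, 0.08478031307458878), 28.972442626953125) 0.05281009439712139 0.06294666669634863
0.075 856 ((0.441346675157547, 0.19176192581653595), (0.11976189911365509, 0.029825517907738686), 29.769922256469727) 0.08125770148097869 0.08994421550369008
0.092 542 ((0.40578213334083557, 0.16125604510307312), (0.02804040163755417, 0.005312455352395773), 28.292537689208984) 0.10212598835467662 0.10698364088884399
clip 0.88 763 [0.471 0.422 0.111] [0.564 0.512 0.309]
spare_mould 0.95 3311 [0.35  0.476 0.021] [0.401 0.53  0.224]
((0.35149085521698, 0.45404672622680664), (0.11991060525178909, 0.0849444568157196), 81.38209533691406)
bench z -0.0010801872023524228
```

View pics/wj.png

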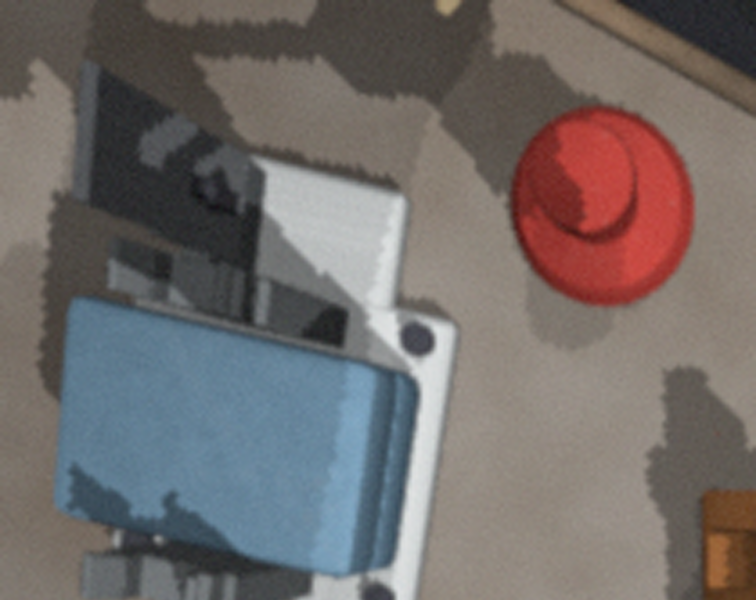

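Run:
```python
from h import *
for n,k,mk in (("wrist","1","wjm"),("scene","0","scene0_jig"),("side","0","side0_jig")):
    W=np.load(f"pics/{n}{k}W.npy");m=np.load(f"pics/{mk}.npy")&(np.load(f"pics/{n}{k}.npy")>0);P=W[m]
    o=np.array([.456,.199]);yw=np.radians(28.7)
    for it in range(3):
        y=np.array([np.cos(yw),np.sin(yw)]);x=np.array([y[1],-y[0]])
        l=np.c_[(P[:,:2]-o)@x,(P[:,:2]-o)@y]*1e3;z=P[:,2]*1e3
        def ext(s): return np.percentile(l[s],[1,99],axis=0).round(1).tolist() if s.sum()>10 else None
        a=(z>72)&(z<90)&(abs(l[:,0])<22)
        near=a&(abs(l[:,1]+38)<11);far=a&(abs(l[:,1]-38)<11)
        tab=(z>92)&(abs(l[:,1]+62)<20)
        print(n,"near",near.sum(),ext(near),"far",far.sum(),ext(far),"tab",tab.sum(),ext(tab),np.percentile(z[tab],[50,90,99]).round(1))
        mo=(z>45)&(z<60)&(abs(l[:,1])<34);print("   mould",ext(mo))
        if it<1 and 0: pass
        break
```

```text
wrist near 368 [[-15.1, -48.8], [13.6, -32.4]] far 294 [[-15.9, 31.6], [12.3, 43.6]] tab 542 [[6.6, -75.6], [11.2, -48.3]] [102.1 105.5 106.6]
   mould [[-43.0, -29.9], [39.1, 31.7]]
scene near 82 [[-15.8, -46.4], [13.8, -33.7]] far 70 [[-16.6, 29.8], [12.8, 41.0]] tab 120 [[5.5, -77.0], [12.6, -49.7]] [ 99.7 106.5 107.6]
   mould [[-44.1, -31.4], [37.1, 32.2]]
side near 59 [[-15.2, -48.3], [13.4, -30.6]] far 64 [[-16.3, 31.1], [12.4, 44.6]] tab 91 [[6.1, -75.2], [101.0, -48.5]] [102.1 107.2 131.7]
   mould [[-41.8, -29.4], [41.0, 33.8]]
```

Request:
{"fn": "move_arm", "kwargs": {"jaw": [0,0,0,0,0], "slide": [[-0.08,0.08,4],[0,0,4],[0,0,4],[0,0,4],[0,0,3.2]], "dr": [[0,0,0],[0,0,0],[0,0,0],[0,0,0],[0,0,0]]}}

```text
time: 2.85
position: [0.4058, 0.366, 0.0283]
tool_rot: [1.14, -2.926, 0.001]
ft_force: [1.2, 0.8, -0.4]
grip_width: 0.999
```

Request:
{"fn": "move_arm", "kwargs": {"jaw": [0,200,255,255,255], "slide": [[0,0,0.4],[0,0,0],[0,0,0],[0,0,0],[0,0,0]], "dr": [[0,0,0],[0,0,0],[0,0,0],[0,0,0],[0,0,0]], "force": 40}}

```text
time: 3.35
position: [0.408, 0.3671, 0.0283]
tool_rot: [-1.138, 2.925, 0.002]
ft_force: [0.3, 0.6, -0.5]
grip_width: 0.724
```

Request:
{"fn": "move_arm", "kwargs": {"jaw": [255,255,255,255,255], "slide": [[0,0,0],[0,0,0],[0,0,0],[0,0,0],[0,0,0]], "dr": [[0,0,0],[0,0,0],[0,0,0],[0,0,0],[0,0,0]]}}

```text
time: 3.85
position: [0.4071, 0.3661, 0.0265]
tool_rot: [1.139, -2.928, 0.0]
ft_force: [-0.3, -1.0, -1.4]
grip_width: 0.262
```

Request:
{"fn": "move_arm", "kwargs": {"jaw": [255,255,255,255], "slide": [[0,0,0],[0,0,0],[0,0,0],[0,0,0]], "dr": [[0,0,0],[0,0,0],[0,0,0],[0,0,0]]}}

```text
time: 4.25
position: [0.4071, 0.3661, 0.0265]
tool_rot: [-1.139, 2.928, -0.0]
ft_force: [0.2, 1.3, -1.3]
grip_width: 0.136
```

Request:
{"fn": "move_arm", "kwargs": {"jaw": [255,255,255,255,255], "slide": [[0,0,-1],[0,0,-2],[0,0,-4],[0,0,-4],[0,0,-4]], "dr": [[0,0,0],[0,0,0],[0,0,0],[0,0,0],[0,0,0]]}}

```text
time: 4.75
position: [0.4067, 0.3658, 0.1785]
tool_rot: [1.139, -2.928, -0.0]
ft_force: [0.9, 1.1, -1.9]
grip_width: 0.135
```

Run:
```python
from h import *
s=get_state();print(s["position"],s["grip_width"],s["ft_force"])
for n in ("side","wrist"):
    p,d=get_image(n);cv2.imwrite(f"pics/{n}2.png",p[:,:,::-1]);np.save(f"pics/{n}2.npy",d);W=cloud(n,d,toolT(s))
    r=regions_of(n,"bar")
    if r:
        P=W[r[0]["mask"]&(d>0)];P=P[(np.hypot(*(P[:,:2]-[.407,.366]).T)<.08)];print(n,r[0]["score"],P[:,2].max(),np.median(P,0),cv2.minAreaRect(P[:,:2].astype(np.float32)))
im=cv2.imread("pics/side2.png");cv2.imwrite("pics/s2.png",cv2.resize(im[130:310,190:360],None,fx=3.3,fy=3.3))
# plan to above seat, tilt 0
plan([.4432,.1932,.17],119.4,8)
```

```text
[0.40669747 0.36581298 0.17846678] 0.13545406587646322 [ 0.88135244  1.07915041 -1.88206904]
side 0.59 0.22056735210287204 [0.3893366  0.34453455 0.19609757] ((0.41149142384529114, 0.3610808551311493), (0.1253640502691269, 0.021898148581385612), 37.701839447021484)
wrist 0.6 0.2069367568311518 [0.38348235 0.34459984 0.20487634] ((0.391712486743927, 0.3517759442329407), (0.08204248547554016, 0.011965799145400524), 42.379451751708984)
dist mm 177.10555575520803 rot [ 0.03245838  0.12707637 13.11756272]
slide [[1.13, -1.9, 0.09], [1.08, -1.93, 0.09], [1.02, -1.96, 0.1], [0.97, -1.99, 0.1], [0.91, -2.02, 0.1], [0.85, -2.04, 0.1], [0.79, -2.07, 0.1], [0.73, -2.09, 0.1]]
dr [0.0, 0.02, 1.64]
```

View pics/s2.png

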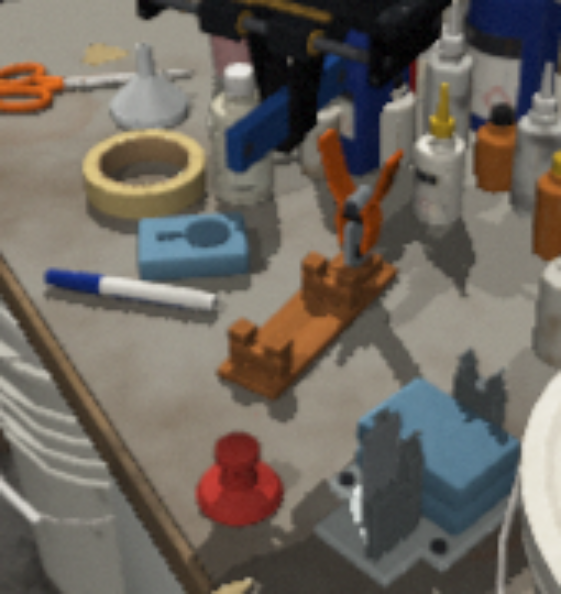

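View pics/wrist2.png

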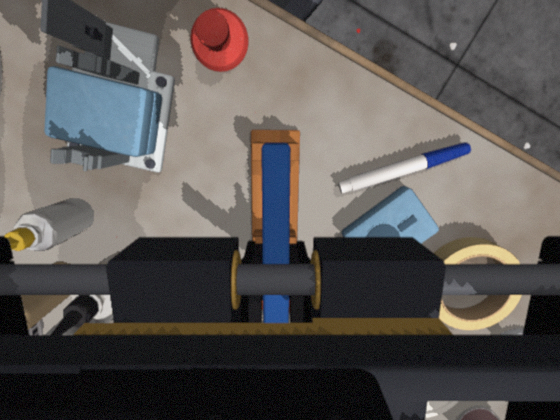

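Run:
```python
from h import *
plan([.4435,.1926,.15],119.4,5,tilt=4.5)
```

```text
dist mm 179.74503358994244 rot [ 4.51277935  0.64213833 13.10586562]
slide [[1.82, -3.05, 0.55], [1.68, -3.12, 0.6], [1.53, -3.19, 0.66], [1.38, -3.24, 0.71], [1.23, -3.29, 0.77]]
dr [0.9, 0.13, 2.62]
```

Request:
{"fn": "move_arm", "kwargs": {"jaw": [255,255,255,255,255], "slide": [[1.82,-3.05,0.55],[1.68,-3.12,0.6],[1.53,-3.19,0.66],[1.38,-3.24,0.71],[1.23,-3.29,0.77]], "dr": [[0.9,0.13,2.62],[0.9,0.13,2.62],[0.9,0.13,2.62],[0.9,0.13,2.62],[0.9,0.13,2.62]]}}

```text
time: 5.45
position: [0.4421, 0.1899, 0.147]
tool_rot: [-0.79, 3.023, -0.123]
ft_force: [0.4, 0.1, -1.9]
grip_width: 0.134
```

Request:
{"fn": "move_arm", "kwargs": {"jaw": [255,255,255], "slide": [[0,0,0],[0,0,0],[0,0,0]], "dr": [[0,0,0],[0,0,0],[0,0,0]]}}

```text
time: 5.75
position: [0.4428, 0.1928, 0.1486]
tool_rot: [-0.794, 3.019, -0.12]
ft_force: [-0.2, 0.4, -2.2]
grip_width: 0.137
```

Run:
```python
from h import *
s=get_state();print(s["position"],s["grip_width"],s["ft_force"],s["joint_positions"])
plan([.4435,.1926,.1],119.4,2,tilt=4.5)
for n in ("side","wrist","scene"):
    p,d=get_image(n);cv2.imwrite(f"pics/{n}3.png",p[:,:,::-1]);np.save(f"pics/{n}3.npy",d)
im=cv2.imread("pics/side3.png");cv2.imwrite("pics/s3.png",cv2.resize(im[150:330,230:400],None,fx=3.3,fy=3.3))
im=cv2.imread("pics/scene3.png");cv2.imwrite("pics/c3.png",cv2.resize(im[100:300,200:440],None,fx=2.9,fy=2.9))
```

```text
[0.44277852 0.19278608 0.14857221] 0.13672067192840698 [-0.18028891  0.43673275 -2.24030979] [-0.72101     0.01323385  0.19722697  1.96075206  0.08254975  1.17263108
  1.52907163]
dist mm 48.57792857097447 rot [-0.00942172 -0.15458896  0.07182047]
slide [[-0.03, 0.17, 2.42], [-0.03, 0.16, 2.42]]
dr [-0.0, -0.08, 0.04]
```

View pics/s3.png

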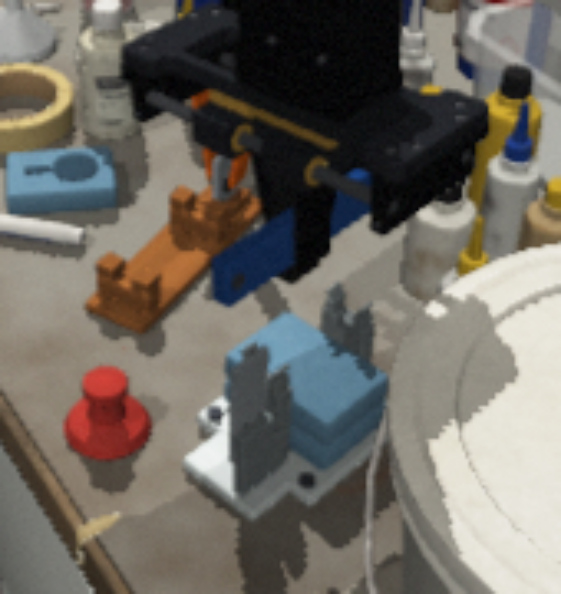

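View pics/c3.png

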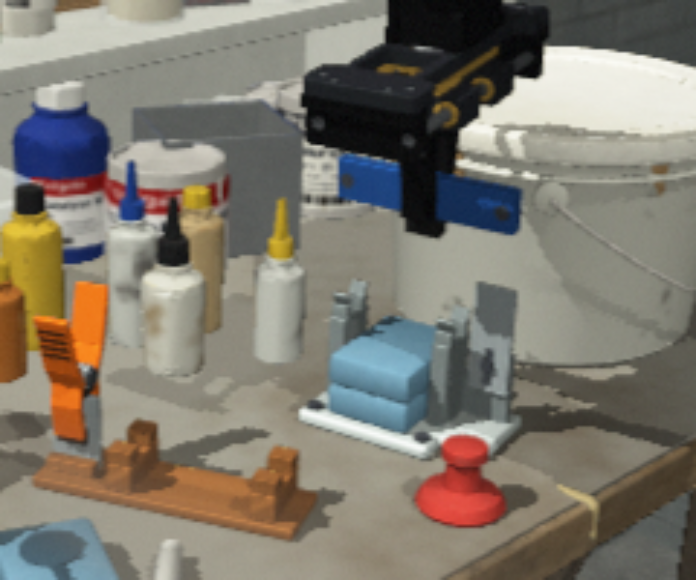

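View pics/wrist3.png

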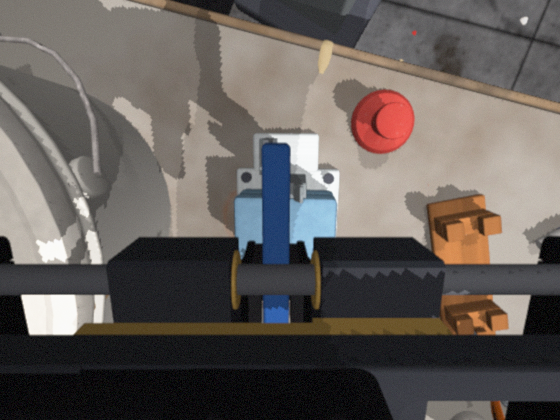

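Request:
{"fn": "move_arm", "kwargs": {"jaw": [255,255,255,255,255], "slide": [[-0.03,0.17,2.42],[-0.03,0.12,1.8],[0,0.04,0.5],[0,0.04,0.5],[0,0,0]], "dr": [[0,-0.1,0],[0,0,0],[0,0,0],[0,0,0],[0,0,0]]}}

```text
time: 6.4
position: [0.4439, 0.1924, 0.0967]
tool_rot: [-0.793, 3.017, -0.12]
ft_force: [0.0, 0.2, -2.5]
grip_width: 0.134
```

Run:
```python
from h import *
s=get_state();print(s["position"],s["ft_force"],s["torque"]);plan([.4435,.1926,.0690],119.4,1,tilt=4.5)
for n in ("side","wrist"):
    p,d=get_image(n);cv2.imwrite(f"pics/{n}4.png",p[:,:,::-1])
im=cv2.imread("pics/side4.png");cv2.imwrite("pics/s4.png",cv2.resize(im[150:330,230:400],None,fx=3.3,fy=3.3))
im=cv2.imread("pics/wrist4.png");cv2.imwrite("pics/w4.png",cv2.resize(im[80:280,100:380],None,fx=2.8,fy=2.8))
```

```text
[0.44387694 0.19235627 0.09668701] [ 0.0129902   0.20465715 -2.50170983] [ 0.16701595  0.10112823 -0.01615897]
dist mm 27.690650883260382 rot [-0.03757908 -0.03094807  0.04340778]
slide [[0.02, 0.26, 2.76]]
dr [-0.04, -0.03, 0.04]
```

View pics/s4.png

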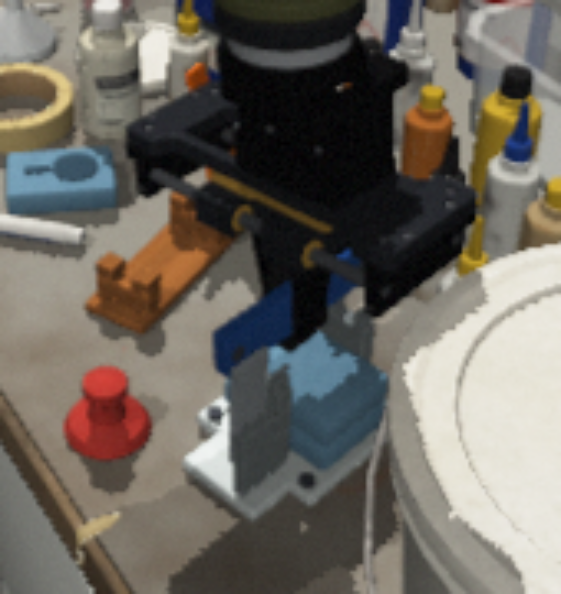

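View pics/w4.png

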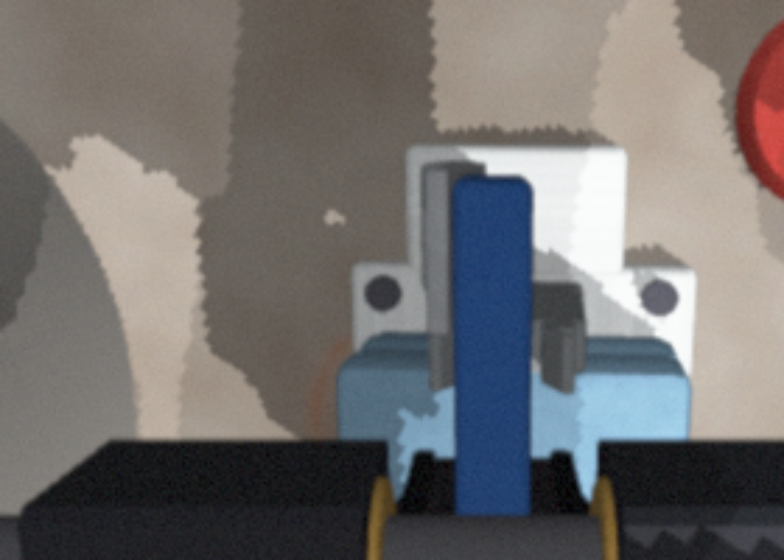

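Request:
{"fn": "move_arm", "kwargs": {"jaw": [255,255,255,255,255], "slide": [[0,0.08,0.9],[0,0.05,0.5],[0,0.05,0.5],[0,0.04,0.4],[0,0,0]], "dr": [[0,0,0],[0,0,0],[0,0,0],[0,0,0],[0,0,0]]}}

```text
time: 7.0
position: [0.4432, 0.1921, 0.0728]
tool_rot: [-0.792, 3.019, -0.12]
ft_force: [0.0, -0.8, -1.5]
grip_width: 0.135
```

Request:
{"fn": "move_arm", "kwargs": {"jaw": [255,255,255], "slide": [[0,0.02,0.2],[0,0,0.1],[0,0,0]], "dr": [[0,0,0],[0,0,0],[0,0,0]]}}

```text
time: 7.3
position: [0.4437, 0.1924, 0.0705]
tool_rot: [-0.792, 3.017, -0.12]
ft_force: [-0.3, -0.3, -2.0]
grip_width: 0.134
```

Request:
{"fn": "move_arm", "kwargs": {"jaw": [255,255,255], "slide": [[0,0.01,0.1],[0,0.01,0.1],[0,0,0]], "dr": [[0,0,0],[0,0,0],[0,0,0]]}}

```text
time: 7.6
position: [0.4438, 0.1925, 0.0689]
tool_rot: [-0.792, 3.017, -0.12]
ft_force: [-1.3, -1.1, 0.5]
grip_width: 0.136
```

Request:
{"fn": "move_arm", "kwargs": {"jaw": [200,150,130,130,130], "slide": [[0,0,0],[0,0,0],[0,0,0],[0,0,0],[0,0,0]], "dr": [[0,0,0],[0,0,0],[0,0,0],[0,0,0],[0,0,0]]}}

```text
time: 8.1
position: [0.4437, 0.1924, 0.0685]
tool_rot: [-0.792, 3.017, -0.12]
ft_force: [0.2, -0.5, 0.1]
grip_width: 0.458
```

Request:
{"fn": "move_arm", "kwargs": {"jaw": [130,100,50,0,0], "slide": [[0,0,0],[0,0,-2],[0,0,-4],[0,0,-4.5],[0,0,-4.5]], "dr": [[0,0,0],[0,0,0],[0,0,0],[0,0,0],[0,0,0]]}}

```text
time: 8.6
position: [0.4375, 0.2026, 0.2195]
tool_rot: [-0.792, 3.018, -0.12]
ft_force: [1.0, 1.0, 1.2]
grip_width: 0.768
```

Run:
```python
from h import *
s=get_state();print(s["position"],s["ft_force"],s["grip_width"])
o=np.array([.4554,.2001]);yw=np.radians(29.4);y=np.array([np.cos(yw),np.sin(yw)]);x=np.array([y[1],-y[0]])
for n in ("side","wrist"):
    p,d=get_image(n);cv2.imwrite(f"pics/{n}5.png",p[:,:,::-1]);W=cloud(n,d,toolT(s))
    r=regions_of(n,"bar")
    m=r[0]["mask"]&(d>0);P=W[m];P=P[(P[:,2]>.088)&(P[:,2]<.1)&(np.hypot(*(P[:,:2]-[.4432,.1932]).T)<.09)];print(n,r[0]["score"],len(P))
    if len(P)>20:
        q=np.c_[(P[:,:2]-o)@x,(P[:,:2]-o)@y]*1e3
        print(np.percentile(q,[1,50,99],axis=0).round(1).tolist(),np.median(P[:,2]),cv2.minAreaRect(q.astype(np.float32)))
im=cv2.imread("pics/side5.png");cv2.imwrite("pics/s5.png",cv2.resize(im[150:330,230:400],None,fx=3.3,fy=3.3))
plan([.4699,.4220,.20],132.3,8)
```

```text
[0.43746535 0.20258132 0.21952312] [0.99502059 1.03562451 1.19429522] 0.7684186936728404
side 0.66 69
[[-5.8, -75.8], [10.4, -60.4], [11.4, -47.9]] 0.0946807307208204 ((2.623208999633789, -61.851383209228516), (17.749059677124023, 28.455547332763672), 1.4871870279312134)
wrist 0.86 1698
[[-3.9, -80.5], [1.6, -23.8], [7.5, 40.6]] 0.08986781082230716 ((1.82301664352417, -19.559715270996094), (123.5372085571289, 11.635663032531738), 89.90567016601562)
dist mm 221.8557838742168 rot [ -4.50414653  -0.38913798 -12.87138294]
slide [[-1.69, 2.2, 0.07], [-1.75, 2.15, 0.09], [-1.81, 2.1, 0.11], [-1.86, 2.05, 0.14], [-1.92, 1.99, 0.16], [-1.98, 1.94, 0.18], [-2.03, 1.88, 0.2], [-2.08, 1.82, 0.22]]
dr [-0.56, -0.05, -1.61]
```

View pics/s5.png

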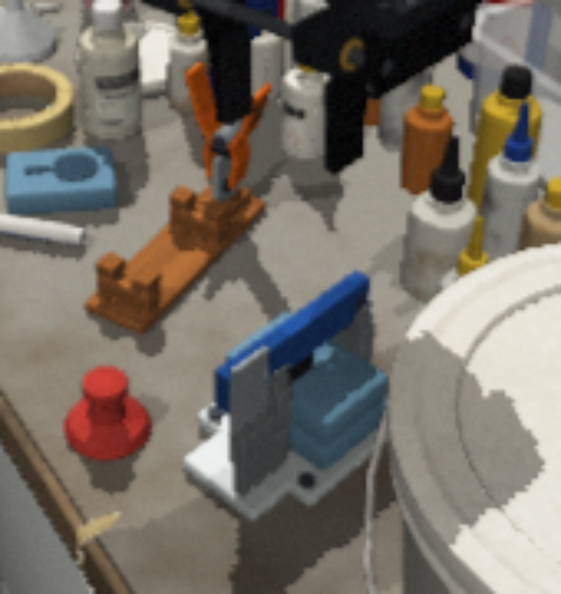

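View pics/wrist5.png

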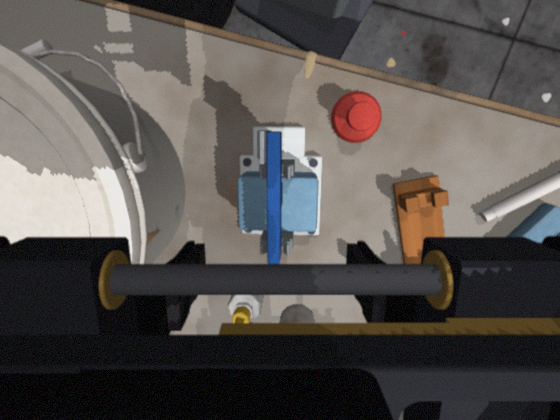

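Request:
{"fn": "move_arm", "kwargs": {"jaw": [0,0,0], "slide": [[0,0,0],[0,0,0],[0,0,0]], "dr": [[0,0,0],[0,0,0],[0,0,0]]}}

```text
time: 9.1
position: [0.4373, 0.2023, 0.2167]
tool_rot: [-0.793, 3.02, -0.121]
ft_force: [-1.3, 0.4, 0.5]
grip_width: 0.999
```

Run:
```python
from h import *
s=get_state();print(s["position"],s["ft_force"],s["grip_width"])
o=np.array([.4554,.2001]);yw=np.radians(29.4);y=np.array([np.cos(yw),np.sin(yw)]);x=np.array([y[1],-y[0]])
n="wrist"
p,d=get_image(n);cv2.imwrite(f"pics/{n}6.png",p[:,:,::-1]);W=cloud(n,d,toolT(s))
hs=cv2.cvtColor(p,cv2.COLOR_RGB2HSV)
def loc(P):return np.c_[(P[:,:2]-o)@x,(P[:,:2]-o)@y]*1e3
m=regions_of(n,"bar")[0]["mask"]&(d>0);P=W[m];print(np.percentile(P[:,2],[1,25,50,75,99]))
P=P[P[:,2]>.088];q=loc(P);print(np.percentile(q,[1,50,99],axis=0).round(1).tolist(),cv2.minAreaRect(q.astype(np.float32)))
l=((W.reshape(-1,3)[:,:2]-o)@np.c_[x,y]*1e3).reshape(420,560,2);z=W[...,2]*1e3
t=(abs(l[...,1]+62)<20)&(l[...,0]>7.5)&(l[...,0]<16)&(z>98)&(d>0);print("tab",t.sum(),np.percentile(l[t],[2,50,98],axis=0).round(1).tolist(),np.percentile(z[t],[5,50,95]))
for a in(-38,38):
    t=(abs(l[...,1]-a)<9)&(abs(l[...,0])<22)&(z>74)&(z<89)&(d>0);print("saddle",a,t.sum(),np.percentile(l[t],[2,50,98],axis=0).round(1).tolist() if t.sum() else 0)
t=(z>50)&(z<60)&(abs(l[...,1])<40)&(d>0);print("mould",np.percentile(l[t],[1,99],axis=0).round(1).tolist(), np.median(z[t]))
plan([.4699,.4220,.20],132.3,8)
```

```text
[0.43726961 0.20227871 0.21667222] [-1.3180022   0.4129141   0.45906201] 0.9992793203118429
[0.06528537 0.09422913 0.09484072 0.09536688 0.09660033]
[[-5.0, -74.4], [0.4, -21.3], [6.9, 36.7]] ((0.7352323532104492, -18.249935150146484), (114.11549377441406, 12.060590744018555), 89.53913879394531)
tab 1099 [[7.7, -73.0], [11.1, -46.1], [15.8, -42.2]] [104.23494589 304.36926193 306.15975939]
saddle -38 223 [[-14.0, -44.2], [-5.0, -38.9], [14.5, -32.5]]
saddle 38 202 [[-13.2, 31.5], [-4.9, 36.2], [15.0, 43.0]]
mould [[-40.1, -29.9], [116.1, 32.0]] 52.935456471809196
dist mm 222.56957325499684 rot [ -4.51376582  -0.63278897 -12.88370106]
slide [[-1.7, 2.2, 0.04], [-1.76, 2.15, 0.06], [-1.82, 2.1, 0.08], [-1.88, 2.05, 0.11], [-1.94, 1.99, 0.13], [-1.99, 1.94, 0.15], [-2.04, 1.88, 0.17], [-2.1, 1.82, 0.19]]
dr [-0.56, -0.08, -1.61]
```

Request:
{"fn": "move_arm", "kwargs": {"jaw": [0,0,0,0], "slide": [[-1.7,2.2,0.04],[-1.76,2.15,0.06],[-1.82,2.1,0.08],[-1.88,2.05,0.11]], "dr": [[-0.56,-0.08,-1.61],[-0.56,-0.08,-1.61],[-0.56,-0.08,-1.61],[-0.56,-0.08,-1.61]]}}

```text
time: 9.6
position: [0.4541, 0.3134, 0.2091]
tool_rot: [-0.965, 2.978, -0.06]
ft_force: [0.1, 0.1, 0.3]
grip_width: 1.003
```

Request:
{"fn": "move_arm", "kwargs": {"jaw": [0,0,0,0,0], "slide": [[-1.94,1.99,0.13],[-1.99,1.94,0.15],[-2.04,1.88,0.17],[-2.1,1.82,0.19],[0,0,0]], "dr": [[-0.56,-0.08,-1.61],[-0.56,-0.08,-1.61],[-0.56,-0.08,-1.61],[-0.56,-0.08,-1.61],[0,0,0]]}}

```text
time: 10.1
position: [0.4689, 0.4259, 0.1995]
tool_rot: [-1.14, 2.927, 0.002]
ft_force: [-0.7, 1.2, -0.7]
grip_width: 1.002
```

Run:
```python
from h import *
s=get_state();print(s["position"],s["ft_force"],s["grip_width"])
T=toolT(s)
for n in ("scene","side","wrist"):
    p,d=get_image(n);cv2.imwrite(f"pics/{n}7.png",p[:,:,::-1]);W=cloud(n,d,T)
    r=regions_of(n,"clip")
    if r:
        P=W[r[0]["mask"]&(d>0)];P=P[(P[:,2]>.09)&(P[:,2]<.14)&(np.hypot(*(P[:,:2]-[.47,.423]).T)<.06)]
        if len(P)>20: print(n,r[0]["score"],len(P),cv2.minAreaRect(P[:,:2].astype(np.float32)),P[:,2].max())
plan([.4705,.4230,.092],132.3,4)
```

```text
[0.46890458 0.42592042 0.19950839] [-0.71019644  1.18636734 -0.72443926] 1.0016716215124464
side 0.76 108 ((0.472684770822525, 0.42445075511932373), (0.022457266226410866, 0.05963480845093727), 43.0212516784668) 0.12017323495774362
wrist 0.57 1018 ((0.470612496137619, 0.4290246367454529), (0.022119252011179924, 0.06146296486258507), 42.29096221923828) 0.119098999859099
dist mm 109.4584143079922 rot [-0.0710586   0.10070112 -0.09386462]
slide [[-0.02, 0.04, 2.74], [-0.03, 0.04, 2.74], [-0.03, 0.04, 2.74], [-0.03, 0.04, 2.74]]
dr [-0.02, 0.03, -0.02]
```

View pics/side7.png

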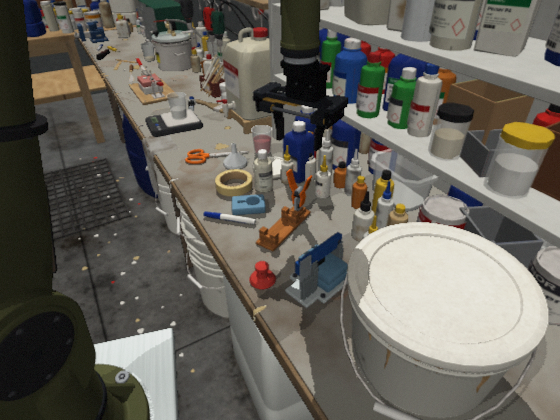

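Request:
{"fn": "move_arm", "kwargs": {"jaw": [0,0,0,0,0], "slide": [[-0.1,0.08,2.74],[-0.1,0.08,2.74],[0,0,2.74],[0,0,2.74],[0,0,0]], "dr": [[0,0,0],[0,0,0],[0,0,0],[0,0,0],[0,0,0]]}}

```text
time: 10.9
position: [0.4688, 0.4219, 0.0877]
tool_rot: [1.13, -2.926, 0.005]
ft_force: [-0.9, -0.1, -0.5]
grip_width: 1.0
```

Run:
```python
from h import *
s=get_state();print(s["position"],s["ft_force"],s["grip_width"])
plan([.4712,.4236,.092],132.3,1)
for n in ("scene","side"):
    p,d=get_image(n);cv2.imwrite(f"pics/{n}8.png",p[:,:,::-1])
a=cv2.resize(cv2.imread("pics/side8.png")[90:260,220:360],None,fx=2.8,fy=2.8);b=cv2.resize(cv2.imread("pics/scene8.png")[120:300,150:290],None,fx=2.65,fy=2.65)
h=min(len(a),len(b));cv2.imwrite("pics/m8.png",np.hstack([a[:h],b[:h]]))
```

```text
[0.46875727 0.4219213  0.08768049] [-0.92859526 -0.09068671 -0.5224304 ] 1.0001646780407858
dist mm 5.238619180335875 rot [-0.07609212 -0.34568006 -0.04810661]
slide [[-0.29, -0.04, -0.43]]
dr [-0.08, -0.35, -0.05]
```

View pics/m8.png

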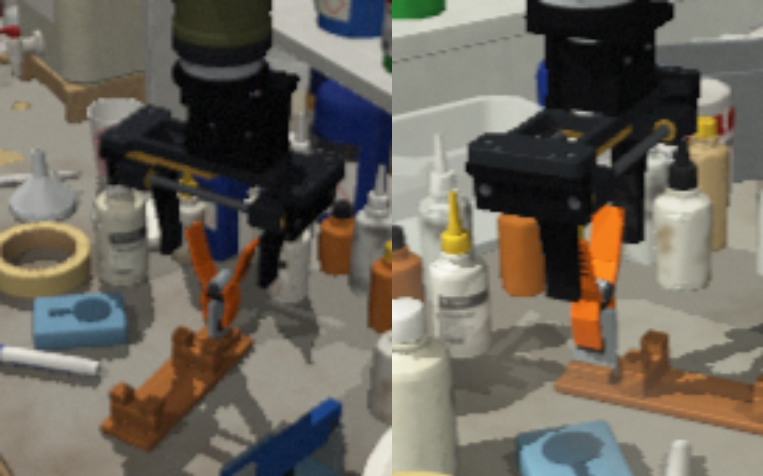

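Request:
{"fn": "move_arm", "kwargs": {"jaw": [0,60,120,150], "slide": [[-0.2,0,-0.1],[0,0,0],[0,0,0],[0,0,0]], "dr": [[0,0,0],[0,0,0],[0,0,0],[0,0,0]], "force": 35}}

```text
time: 11.4
position: [0.4727, 0.4265, 0.0934]
tool_rot: [-1.133, 2.927, 0.001]
ft_force: [0.5, 0.6, 0.6]
grip_width: 0.807
```

Request:
{"fn": "move_arm", "kwargs": {"jaw": [200,200,200,200,200], "slide": [[0,0,0],[0,0,0],[0,0,0],[0,0,0],[0,0,0]], "dr": [[0,0,0],[0,0,0],[0,0,0],[0,0,0],[0,0,0]]}}

```text
time: 11.9
position: [0.4749, 0.4281, 0.0971]
tool_rot: [-1.131, 2.922, 0.004]
ft_force: [1.3, -3.0, 15.5]
grip_width: 0.358
```

Request:
{"fn": "move_arm", "kwargs": {"jaw": [200,200,200], "slide": [[0,0,0],[0,0,0],[0,0,0]], "dr": [[0,0,0],[0,0,0],[0,0,0]]}}

```text
time: 12.2
position: [0.4749, 0.4279, 0.0972]
tool_rot: [-1.13, 2.922, 0.004]
ft_force: [-0.7, -1.9, 13.7]
grip_width: 0.36
```

Run:
```python
from h import *
s=get_state();print(s["position"],s["ft_force"],s["grip_width"]*87)
for n in ("scene","side"):
    p,d=get_image(n);cv2.imwrite(f"pics/{n}9.png",p[:,:,::-1])
a=cv2.resize(cv2.imread("pics/side9.png")[90:260,220:360],None,fx=2.8,fy=2.8);b=cv2.resize(cv2.imread("pics/scene9.png")[120:300,150:290],None,fx=2.65,fy=2.65)
h=min(len(a),len(b));cv2.imwrite("pics/m9.png",np.hstack([a[:h],b[:h]]))
```

```text
[0.47491533 0.42791907 0.09715422] [-0.70908253 -1.89401071 13.67474516] 31.354854387174512
```

View pics/m9.png

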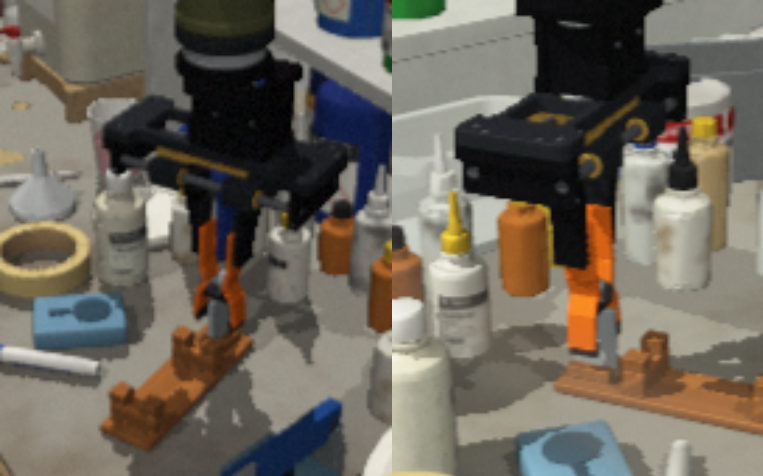

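Request:
{"fn": "move_arm", "kwargs": {"jaw": [200,200,200,200,200], "slide": [[0,0,-1],[0,0,-2.5],[0,0,-3],[0,0,-3],[0,0,-3]], "dr": [[0,0,0],[0,0,0],[0,0,0],[0,0,0],[0,0,0]]}}

```text
time: 12.8
position: [0.4717, 0.4258, 0.2183]
tool_rot: [-1.134, 2.929, -0.001]
ft_force: [0.1, 0.8, -1.8]
grip_width: 0.358
```

Request:
{"fn": "move_arm", "kwargs": {"jaw": [200,200,200], "slide": [[0,0,0],[0,0,0],[0,0,0]], "dr": [[0,0,0],[0,0,0],[0,0,0]]}}

```text
time: 13.1
position: [0.4713, 0.4255, 0.2157]
tool_rot: [1.133, -2.929, 0.002]
ft_force: [-0.1, -1.0, -0.6]
grip_width: 0.358
```

Run:
```python
from h import *
s=get_state();T=toolT(s);print(s["position"],s["ft_force"],s["grip_width"]*87)
for n in ("scene","side","wrist"):
    p,d=get_image(n);cv2.imwrite(f"pics/{n}10.png",p[:,:,::-1]);W=cloud(n,d,T)
    r=regions_of(n,"clip")
    if r:
        P=W[r[0]["mask"]&(d>0)];P=P[(np.hypot(*(P[:,:2]-T[:2,3]).T)<.06)]
        q=(P-T[:3,3])@T[:3,:3]*1e3
        if len(q)>20: print(n,r[0]["score"],len(q),np.percentile(q,[1,50,99],axis=0).round(1).tolist())
a=cv2.resize(cv2.imread("pics/side10.png")[50:230,220:360],None,fx=2.8,fy=2.8);b=cv2.resize(cv2.imread("pics/scene10.png")[60:240,150:290],None,fx=2.8,fy=2.8)
h=min(len(a),len(b));cv2.imwrite("pics/m10.png",np.hstack([a[:h],b[:h]]))
plan([.4024,.1680,.225],119.4,8)
```

```text
[0.47131898 0.42548737 0.21572251] [-0.0691458  -0.95524128 -0.63255828] 31.10848315255977
scene 0.85 913 [[-4.7, -20.7, -29.2], [9.6, 11.8, 22.1], [17.9, 21.7, 64.3]]
side 0.66 474 [[-8.4, -22.0, -28.9], [9.1, 1.4, 19.2], [15.8, 18.8, 61.1]]
wrist 0.68 3289 [[-8.8, -21.1, -28.1], [10.9, -0.5, 20.3], [16.9, 18.8, 60.5]]
dist mm 267.2634951846694 rot [-0.04409503  0.02918399 12.90658852]
slide [[2.81, -1.8, -0.1], [2.76, -1.88, -0.1], [2.71, -1.96, -0.1], [2.65, -2.03, -0.1], [2.59, -2.1, -0.1], [2.53, -2.18, -0.1], [2.47, -2.25, -0.1], [2.41, -2.32, -0.1]]
dr [-0.01, 0.0, 1.61]
```

View pics/m10.png

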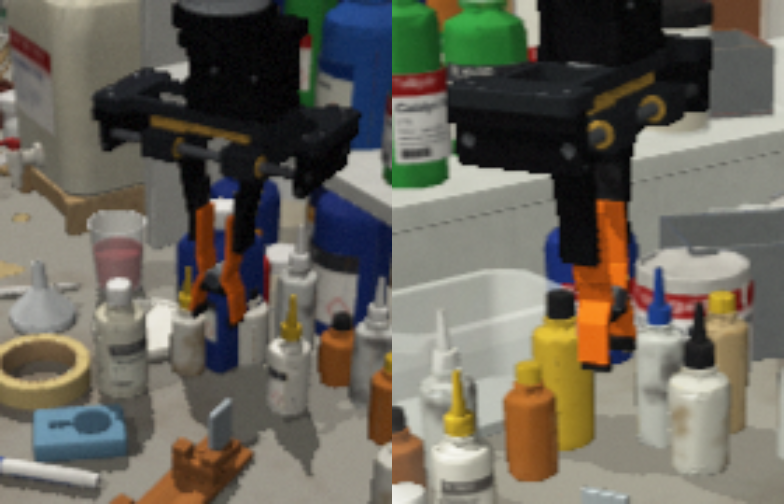

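View pics/wrist10.png

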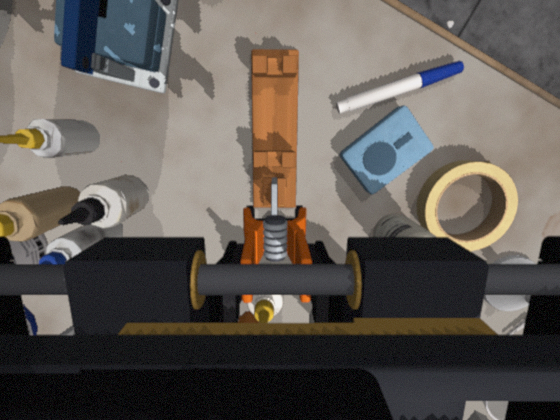

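```bash
python3 -c "
from h import *
plan([.4078,.1696,.215],119.4,8)"
```

```text
dist mm 264.23748798408525 rot [-0.04409503  0.02918399 12.90658852]
slide [[2.75, -1.83, 0.02], [2.7, -1.91, 0.02], [2.64, -1.98, 0.02], [2.59, -2.06, 0.02], [2.53, -2.13, 0.02], [2.47, -2.2, 0.02], [2.4, -2.27, 0.02], [2.34, -2.33, 0.02]]
dr [-0.01, 0.0, 1.61]
```

Request:
{"fn": "move_arm", "kwargs": {"jaw": [200,200,200,200], "slide": [[2.75,-1.83,0.02],[2.7,-1.91,0.02],[2.64,-1.98,0.02],[2.59,-2.06,0.02]], "dr": [[0,0,1.61],[0,0,1.61],[0,0,1.61],[0,0,1.61]]}}

```text
time: 13.8
position: [0.4397, 0.2966, 0.2164]
tool_rot: [-0.965, 2.988, -0.0]
ft_force: [0.4, -0.2, -0.4]
grip_width: 0.356
```

Request:
{"fn": "move_arm", "kwargs": {"jaw": [200,200,200,200,200], "slide": [[2.53,-2.13,0.02],[2.47,-2.2,0.02],[2.4,-2.27,0.02],[2.34,-2.33,0.02],[0,0,0]], "dr": [[0,0,1.61],[0,0,1.61],[0,0,1.61],[0,0,1.61],[0,0,0]]}}

```text
time: 14.3
position: [0.4077, 0.1652, 0.2158]
tool_rot: [-0.788, 3.04, -0.001]
ft_force: [-0.2, 0.9, -0.3]
grip_width: 0.359
```

Request:
{"fn": "move_arm", "kwargs": {"jaw": [200,200,200], "slide": [[0,0,0],[0,0,0],[0,0,0]], "dr": [[0,0,0],[0,0,0],[0,0,0]]}}

```text
time: 14.6
position: [0.408, 0.1707, 0.2156]
tool_rot: [-0.8, 3.036, -0.0]
ft_force: [-0.4, -0.4, -0.8]
grip_width: 0.358
```

Run:
```python
from h import *
s=get_state();T=toolT(s);print(s["position"],s["ft_force"],s["grip_width"]*87,s["joint_positions"].round(2))
o=np.array([.4554,.2001]);yw=np.radians(29.4);y=np.array([np.cos(yw),np.sin(yw)]);x=np.array([y[1],-y[0]])
for n in ("scene","side","wrist"):
    p,d=get_image(n);cv2.imwrite(f"pics/{n}11.png",p[:,:,::-1]);np.save(f"pics/{n}11.npy",d);W=cloud(n,d,T)
    for k in("clip","bar"):
      r=regions_of(n,k)
      if r:
        P=W[r[0]["mask"]&(d>0)];
        if k=="clip":P=P[(np.hypot(*(P[:,:2]-T[:2,3]).T)<.06)&(P[:,2]<.172)]
        else: P=P[(P[:,2]<.098)&(P[:,2]>.09)]
        q=np.c_[(P[:,:2]-o)@x*1e3,(P[:,:2]-o)@y*1e3,P[:,2]*1e3]
        if len(q)>20: print(n,k,r[0]["score"],len(q),np.percentile(q,[1,50,99],axis=0).round(1).tolist())
a=cv2.resize(cv2.imread("pics/side11.png")[130:330,220:360],None,fx=2.8,fy=2.8);b=cv2.resize(cv2.imread("pics/scene11.png")[90:270,280:420],None,fx=2.8,fy=2.8)
h=min(len(a),len(b));cv2.imwrite("pics/m11.png",np.hstack([a[:h],b[:h]]))
plan([.4078,.1696,.215],119.4,1)
```

```text
[0.408043   0.17068611 0.21564326] [-0.36600189 -0.4264881  -0.84874833] 31.159508570111466 [-0.69 -0.13  0.21  1.95  0.03  1.32  1.6 ]
scene clip 0.91 221 [[-20.3, -72.4, 150.4], [-14.8, -64.6, 161.6], [23.2, -52.6, 171.9]]
scene bar 0.87 344 [[-7.3, -76.6, 90.2], [-2.9, -19.3, 95.6], [7.6, 43.7, 97.9]]
side clip 0.73 164 [[-17.0, -70.5, 150.9], [20.4, -63.1, 160.8], [25.1, -50.8, 171.7]]
side bar 0.61 289 [[-5.6, -74.8, 90.3], [1.5, -6.9, 96.0], [6.6, 47.9, 97.9]]
wrist clip 0.64 230 [[-17.6, -71.2, 90.8], [17.6, -70.2, 158.7], [25.7, -43.2, 171.7]]
wrist bar 0.88 550 [[-5.0, -74.8, 91.8], [0.4, -55.9, 95.1], [5.8, 47.8, 96.6]]
dist mm 0.7067790691869444 rot [-0.0221297   0.09827386  0.0330669 ]
slide [[0.02, 0.0, 0.07]]
dr [-0.02, 0.1, 0.03]
```

View pics/m11.png

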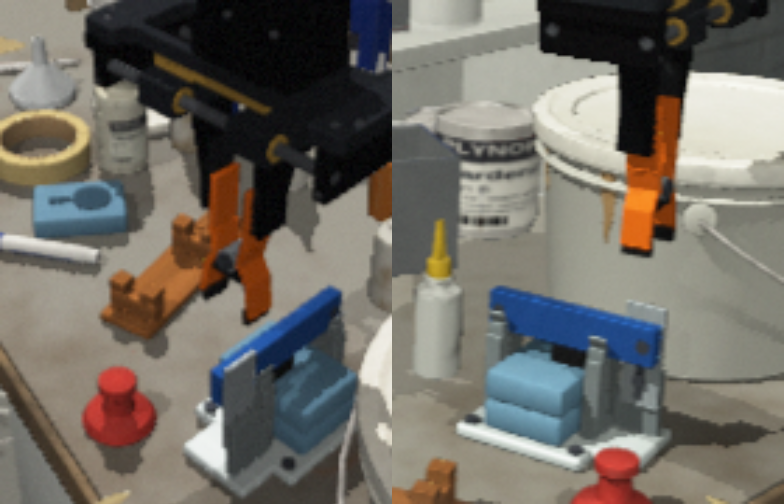

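View pics/wrist11.png

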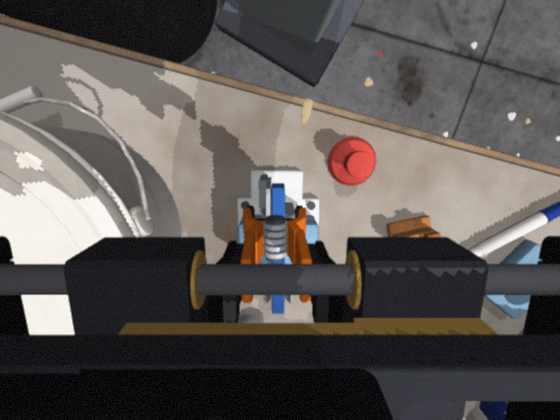

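Request:
{"fn": "move_arm", "kwargs": {"jaw": [200,200,200,200,200], "slide": [[0,0,2],[0,0,1.7],[0,0,0.6],[0,0,0.6],[0,0,0.6]], "dr": [[0,0,0],[0,0,0],[0,0,0],[0,0,0],[0,0,0]]}}

```text
time: 15.55
position: [0.4086, 0.1699, 0.161]
tool_rot: [-0.797, 3.036, 0.001]
ft_force: [0.3, 0.0, -1.6]
grip_width: 0.356
```

Request:
{"fn": "move_arm", "kwargs": {"jaw": [200,200], "slide": [[0,0,0],[0,0,0]], "dr": [[0,0,0],[0,0,0]]}}

```text
time: 15.75
position: [0.4084, 0.1698, 0.1611]
tool_rot: [-0.797, 3.036, 0.0]
ft_force: [0.0, 0.0, -1.1]
grip_width: 0.358
```

Run:
```python
from h import *
s=get_state();T=toolT(s);print(s["position"],s["ft_force"],s["grip_width"]*87)
for n in ("scene","side"):
    p,d=get_image(n);cv2.imwrite(f"pics/{n}12.png",p[:,:,::-1])
a=cv2.resize(cv2.imread("pics/side12.png")[170:320,220:360],None,fx=2.8,fy=2.8);b=cv2.resize(cv2.imread("pics/scene12.png")[120:270,280:420],None,fx=2.8,fy=2.8)
h=min(len(a),len(b));cv2.imwrite("pics/m12.png",np.hstack([a[:h],b[:h]]))
```

```text
[0.4083843  0.16979097 0.16112475] [ 0.04888578  0.00476878 -1.12968062] 31.162666576111942
```

View pics/m12.png

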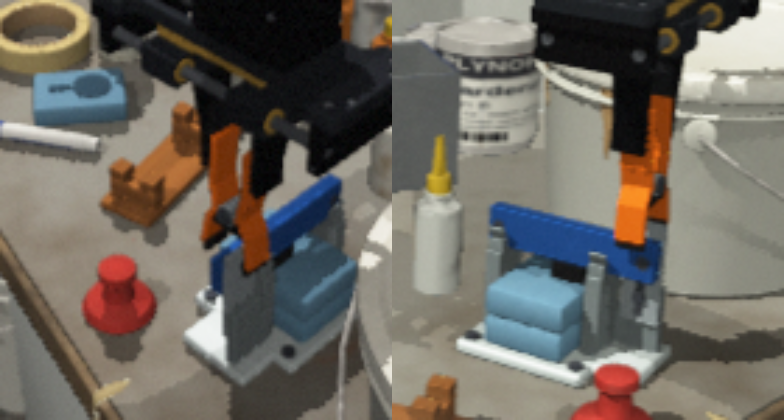

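Request:
{"fn": "move_arm", "kwargs": {"jaw": [200,200,200,200,200], "slide": [[0,0,0.4],[0,0,0.4],[0,0,0.2],[0,0,0],[0,0,0]], "dr": [[0,0,0],[0,0,0],[0,0,0],[0,0,0],[0,0,0]]}}

```text
time: 16.35
position: [0.4081, 0.1696, 0.1506]
tool_rot: [-0.797, 3.037, 0.0]
ft_force: [-0.9, -0.4, -1.6]
grip_width: 0.354
```

Request:
{"fn": "move_arm", "kwargs": {"jaw": [200,200,200,200], "slide": [[0,0,0.1],[0,0,0.1],[0,0,0.1],[0,0,0]], "dr": [[0,0,0],[0,0,0],[0,0,0],[0,0,0]]}}

```text
time: 16.75
position: [0.408, 0.1696, 0.1476]
tool_rot: [-0.798, 3.037, 0.0]
ft_force: [0.8, 0.7, -1.2]
grip_width: 0.359
```

Request:
{"fn": "move_arm", "kwargs": {"jaw": [200,200,200,200], "slide": [[0,0,0.1],[0,0,0.1],[0,0,0.1],[0,0,0]], "dr": [[0,0,0],[0,0,0],[0,0,0],[0,0,0]]}}

```text
time: 17.15
position: [0.4083, 0.1698, 0.1455]
tool_rot: [-0.797, 3.036, 0.001]
ft_force: [-1.6, -1.7, 5.0]
grip_width: 0.357
```

Request:
{"fn": "move_arm", "kwargs": {"jaw": [200,160,156,152], "slide": [[0,0,0.1],[0,0,0],[0,0,0.03],[0,0,0]], "dr": [[0,0,0],[0,0,0],[0,0,0],[0,0,0]]}}

```text
time: 17.55
position: [0.4088, 0.1703, 0.1448]
tool_rot: [-0.797, 3.035, 0.002]
ft_force: [-1.3, -0.1, 6.6]
grip_width: 0.4
```

Request:
{"fn": "move_arm", "kwargs": {"jaw": [149,146,146], "slide": [[0,0,0.03],[0,0,0.03],[0,0,0]], "dr": [[0,0,0],[0,0,0],[0,0,0]]}}

```text
time: 17.85
position: [0.4091, 0.1704, 0.1443]
tool_rot: [-0.797, 3.034, 0.002]
ft_force: [-0.9, -0.2, 7.0]
grip_width: 0.429
```

Still pressing about 7 N while opening; continue.

Request:
{"fn": "move_arm", "kwargs": {"jaw": [142,138,134,134], "slide": [[0,0,0.05],[0,0,0.05],[0,0,0.05],[0,0,0]], "dr": [[0,0,0],[0,0,0],[0,0,0],[0,0,0]]}}

```text
time: 18.25
position: [0.4096, 0.1707, 0.1432]
tool_rot: [-0.797, 3.033, 0.002]
ft_force: [-1.6, -0.2, 7.5]
grip_width: 0.471
```

Request:
{"fn": "move_arm", "kwargs": {"jaw": [130,126,122,122], "slide": [[0,0,0.05],[0,0,0.05],[0,0,0.05],[0,0,0]], "dr": [[0,0,0],[0,0,0],[0,0,0],[0,0,0]]}}

```text
time: 18.65
position: [0.4098, 0.171, 0.1418]
tool_rot: [-0.797, 3.032, 0.003]
ft_force: [-0.7, 1.3, 7.7]
grip_width: 0.518
```

Run:
```python
from h import *
s=get_state();T=toolT(s);print(s["position"],s["ft_force"],s["grip_width"]*87)
for n in ("scene","side","wrist"):
    p,d=get_image(n);cv2.imwrite(f"pics/{n}13.png",p[:,:,::-1])
a=cv2.resize(cv2.imread("pics/side13.png")[180:310,240:340],None,fx=4,fy=4);b=cv2.resize(cv2.imread("pics/scene13.png")[140:260,300:395],None,fx=4,fy=4)
h=min(len(a),len(b));cv2.imwrite("pics/m13.png",np.hstack([a[:h],b[:h]]))
```

```text
[0.40975334 0.17095077 0.14184316] [-0.70796452  1.31086439  7.71887381] 45.05882586109743
```

View pics/m13.png

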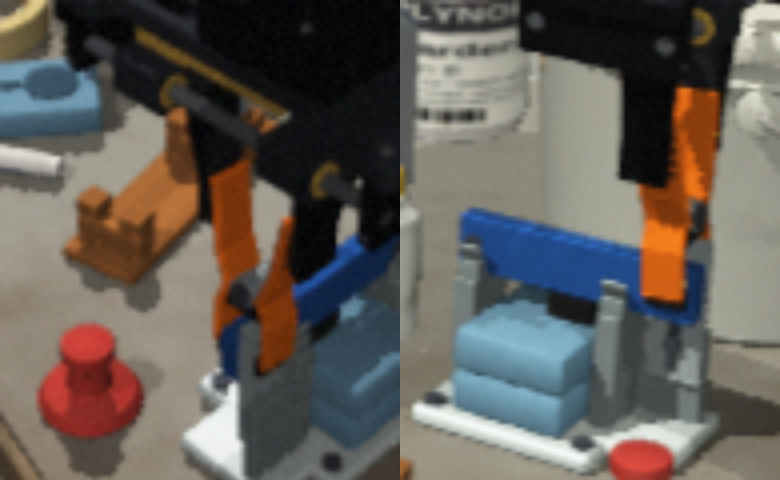

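Request:
{"fn": "move_arm", "kwargs": {"jaw": [116,110,100,85,70], "slide": [[0,0,0.05],[0,0,0.05],[0,0,0],[0,0,0],[0,0,0]], "dr": [[0,0,0],[0,0,0],[0,0,0],[0,0,0],[0,0,0]]}}

```text
time: 19.3
position: [0.4079, 0.1695, 0.1385]
tool_rot: [-0.798, 3.037, -0.0]
ft_force: [0.7, -1.3, 0.7]
grip_width: 0.681
```

Request:
{"fn": "move_arm", "kwargs": {"jaw": [50,20,0,0,0], "slide": [[0,0,0],[0,0,0],[0,0,0],[0,0,0],[0,0,0]], "dr": [[0,0,0],[0,0,0],[0,0,0],[0,0,0],[0,0,0]]}}

```text
time: 19.8
position: [0.4081, 0.1697, 0.1388]
tool_rot: [-0.797, 3.037, 0.0]
ft_force: [1.0, -0.8, 0.1]
grip_width: 0.985
```

Run:
```python
from h import *
s=get_state();T=toolT(s);print(s["position"],s["ft_force"],s["grip_width"]*87)
o=np.array([.4554,.2001]);yw=np.radians(29.4);y=np.array([np.cos(yw),np.sin(yw)]);x=np.array([y[1],-y[0]])
for n in ("scene","side","wrist"):
    p,d=get_image(n);cv2.imwrite(f"pics/{n}14.png",p[:,:,::-1]);W=cloud(n,d,T)
    r=regions_of(n,"clip")
    if r:
        P=W[r[0]["mask"]&(d>0)];q=np.c_[(P[:,:2]-o)@x*1e3,(P[:,:2]-o)@y*1e3,P[:,2]*1e3];q=q[(abs(q[:,0])<50)&(abs(q[:,1]+62)<25)]
        print(n,r[0]["score"],np.percentile(q,[1,50,99],axis=0).round(1).tolist())
a=cv2.resize(cv2.imread("pics/side14.png")[180:310,240:340],None,fx=4,fy=4);b=cv2.resize(cv2.imread("pics/scene14.png")[140:260,300:395],None,fx=4,fy=4)
h=min(len(a),len(b));cv2.imwrite("pics/m14.png",np.hstack([a[:h],b[:h]]))
```

```text
[0.40813796 0.16968928 0.13882377] [ 0.99471375 -0.77030204  0.10465055] 85.68487120188048
scene 0.92 [[-22.3, -73.3, 80.8], [-9.3, -63.2, 132.1], [25.7, -49.1, 171.8]]
side 0.88 [[-20.4, -71.3, 83.2], [3.4, -62.1, 128.9], [27.1, -45.6, 171.8]]
wrist 0.66 [[-19.9, -72.5, 85.0], [3.7, -64.7, 126.5], [27.0, -46.5, 170.1]]
```

View pics/m14.png

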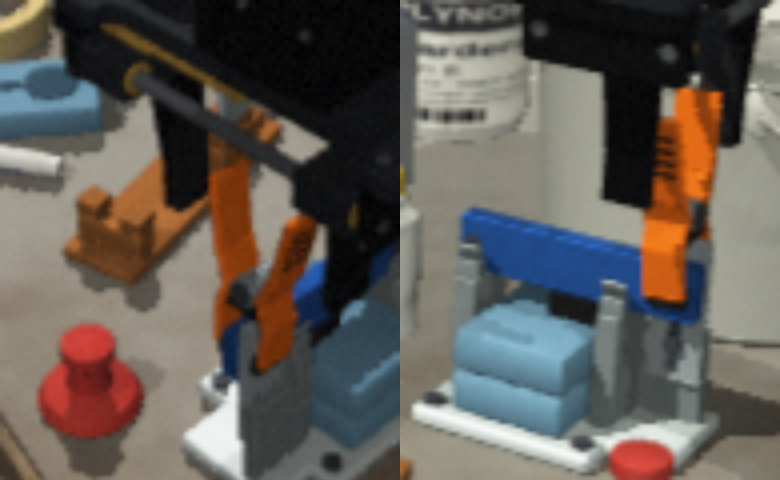

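Request:
{"fn": "move_arm", "kwargs": {"jaw": [0,0,0,0,0], "slide": [[0,0,-1],[0,0,-3],[0,0,-4],[0,0,-4],[0,0,-3]], "dr": [[0,0,0],[0,0,0],[0,0,0],[0,0,0],[0,0,0]]}}

```text
time: 20.6
position: [0.4084, 0.1698, 0.2923]
tool_rot: [-0.796, 3.034, 0.002]
ft_force: [0.9, -0.3, 0.7]
grip_width: 1.0
```

Request:
{"fn": "move_arm", "kwargs": {"jaw": [0,0,0,0,0], "slide": [[-3,3,0],[-3,3,0],[-3,3,0],[0,0,0],[0,0,0]], "dr": [[0,0,0],[0,0,0],[0,0,0],[0,0,0],[0,0,0]]}}

```text
time: 21.1
position: [0.4419, 0.2927, 0.2889]
tool_rot: [-0.8, 3.037, -0.001]
ft_force: [0.1, -0.5, -0.4]
grip_width: 1.003
```

Request:
{"fn": "move_arm", "kwargs": {"jaw": [0,0], "slide": [[0,0,0],[0,0,0]], "dr": [[0,0,0],[0,0,0]]}}

```text
time: 21.3
position: [0.4423, 0.2908, 0.2896]
tool_rot: [-0.794, 3.037, 0.0]
ft_force: [-0.0, -0.4, -0.8]
grip_width: 1.004
```

Run:
```python
from h import *
s=get_state();T=toolT(s);print(s["position"],s["ft_force"],s["grip_width"]*87)
o=np.array([.4554,.2001]);yw=np.radians(29.4);y=np.array([np.cos(yw),np.sin(yw)]);x=np.array([y[1],-y[0]])
for n in ("scene","side","wrist"):
    p,d=get_image(n);cv2.imwrite(f"pics/{n}15.png",p[:,:,::-1]);W=cloud(n,d,T)
    L=np.concatenate([((W[...,:2]-o)@np.c_[x,y])*1e3,W[...,2:]*1e3],-1)
    for k in ("clip","bar"):
        r=regions_of(n,k)
        if r:
            q=L[r[0]["mask"]&(d>0)];q=q[(abs(q[:,0])<50)&(abs(q[:,1]+20)<75)]
            if k=="bar": q=q[(q[:,2]>90)&(q[:,2]<99)]
            if len(q)>10: print(n,k,r[0]["score"],len(q),np.percentile(q,[1,50,99],axis=0).round(1).tolist(),q[:,2].max())
            if k=="clip" and len(q): 
                a=q[(q[:,2]>150)&(q[:,0]<2)];b=q[(q[:,2]>150)&(q[:,0]>2)];print("  tops",[ (len(v),np.percentile(v[:,2],98).round(1)) for v in(a,b) if len(v)])
    r=regions_of(n,"spare_mould");print("spare",[(v["score"],np.median(W[v["mask"]&(d>0)],0).round(3)) for v in r[:1]])
a=cv2.resize(cv2.imread("pics/side15.png")[180:310,240:340],None,fx=4,fy=4);b=cv2.resize(cv2.imread("pics/scene15.png")[140:260,300:395],None,fx=4,fy=4)
h=min(len(a),len(b));cv2.imwrite("pics/m15.png",np.hstack([a[:h],b[:h]]))
```

```text
[0.44233406 0.29081977 0.28956245] [-0.02509983 -0.39455223 -0.7631011 ] 87.30951154915492
scene clip 0.92 817 [[-22.4, -73.5, 80.4], [-10.1, -62.6, 136.5], [26.3, -48.3, 171.8]] 172.67911347419474
  tops [(130, np.float64(172.1)), (135, np.float64(171.8))]
scene bar 0.95 266 [[-6.3, -76.3, 90.1], [-2.2, -4.4, 95.4], [8.0, 44.6, 98.2]] 98.47910689017874
spare [(0.69, array([0.419, 0.209, 0.036]))]
side bar 0.79 223 [[-4.5, -74.3, 90.2], [3.9, 5.8, 96.1], [7.8, 46.8, 98.3]] 98.47397536312252
spare [(0.71, array([0.354, 0.47 , 0.022]))]
wrist clip 0.81 1812 [[-20.6, -71.7, 87.9], [14.5, -58.5, 135.6], [28.5, -46.6, 171.5]] 172.90745824978848
  tops [(194, np.float64(171.5)), (492, np.float64(171.6))]
wrist bar 0.91 1065 [[-3.1, -47.7, 90.6], [2.4, -3.0, 95.3], [8.9, 46.8, 97.2]] 97.68465614468913
spare [(0.83, array([0.356, 0.478, 0.022]))]
```

View pics/m15.png

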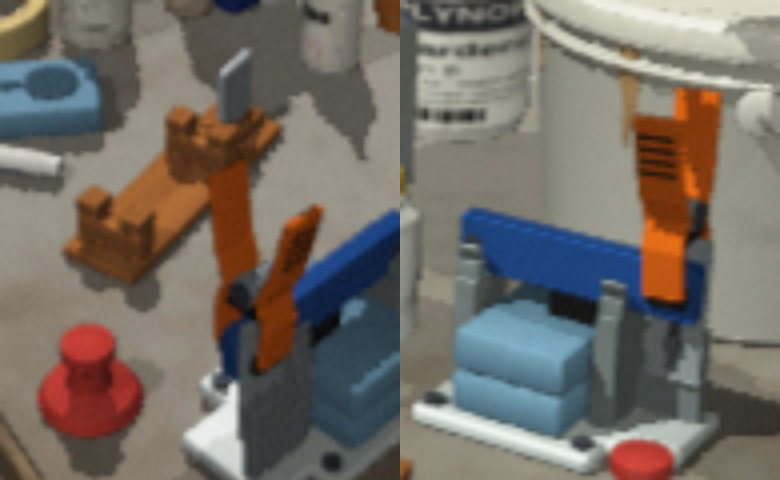

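View pics/wrist15.png

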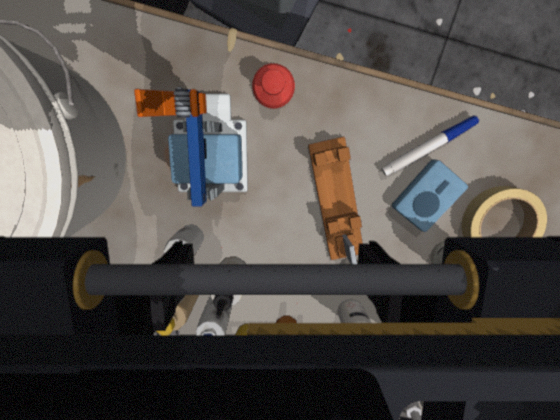

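```bash
python3 -c "
from bench import *
print(close_job())"
```

```text
the job is handed in; nothing more can be done
None
```

I laid the bar in both saddles and put the clip over the tab and bar end. The job was handed in at about 21.5 s of the 56 s allowed. No verdict is reported, so these are my own last checks.

- **Bar:** I tilted the gripper about 4.5° while lowering it to clear the bucket. The bar's top is at about 95 to 96 mm and its ends are at jig y of roughly -75 and +47 mm. It moved about 1 mm towards the tab when the clip closed. Readings of its offset across the slot disagree: about 0.9 mm (scene camera), 1.7 mm (side) and 2.9 mm (wrist). The slot itself allows only about 1.5 mm of play.
- **Clip:** I felt the tab at about 107 mm with roughly 6 N, then kept 7 to 8 N of downward pressure until the jaws bit. Both handle tops read about 172 mm, so the clip stands upright. That puts its grip point near 160 mm, which means the bottom stop is within about 1 mm of the tab. Its centre along the bar is at about -61 mm.
- **Not measured:** I did not measure the pinch force on the bar and tab. I judged it from the pictures and from the handles coming to rest at the closed width.
- **Other:** The gripper is open and clear of everything, and the arm did not go near the spare mould half. In the last set of pictures the detector put it where it lay in the side and wrist views. In the scene view it marked the mould in the jig instead.

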